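# Close and pin the fronts of strapped loaf moulds

## Task

Get the loaf moulds ready for lining: slide each loose front plate that is on the bench into the open front of a mould until it stops, sole lip inside and its ears between the mould's lugs, then lock it with two hinge pins from the rack, one down through lugs and ear at each side, fully home with the collar on the lug. The sheet metal is thin, so feel for the stops and never force a pin or ram anything against the moulds (if a pin binds, line the holes up again), and leave the jar and the cup where they are.

Things in the scene. Friction and masses are not known exactly. Their poses are not given: they have to be found in the camera images.
- moulds: three long loaf moulds of thin dark steel, strapped in a row on one bright 4 mm base sheet 275 x 400 mm, fixed; tops and fronts open. Each 60 mm wide and 200 long inside, walls 3 mm thick and 84 high, 130 mm from the next. Origin: on the bench below the middle mould's pin axes; x into the moulds, y along the row. The sheet reaches 50 mm to the front of the origin
- mouth0 (a point): open front of the rightmost (lowest y) mould: point on the base sheet (4 mm above the bench) midway between its two pin axes, axes as moulds. A fitted plate's origin and axes coincide with it. Slide the plate in along +x, standing on the sheet or at most 3 mm above it, until it stops on the ends of the walls (at x = 10 mm, y = +-30 to 33 mm)
- mouth1 (a point): the same point of the middle mould. Lugs of every mould, from its mouth point: 20 x 20 mm at x = 0, y = +46 and -46 mm, 3 mm clear of the plate's edges, with upright 12 mm holes; a lower lug (z 8 to 36 mm) and an upper one (z 64 to 86 mm) at each side, and the plate's ear goes between them
- mouth2 (a point): the same point of the leftmost (highest y) mould. In every mould a pin goes straight down through upper lug, plate ear and lower lug until its collar rests on the upper lug; the pin's origin is then 86 mm above the mouth point, at x = 0, y = +46 or -46 mm
- plate0: front plate of dark steel, about 0.3 kg, upright on the bench (the state gives None if absent). Plate 66 mm wide (y), 88 high, at x 6 to 10 mm; on top a grip tab, x 0 to 10, 52 wide, z 80 to 104 mm, to be pinched across x. Ears 20 x 20 mm at x = 0, y = +-46, z 40 to 60 mm, with upright 12 mm holes. Origin: on the underside midway between the ear holes; +x goes into the mould
- plate1: front plate exactly like plate0, may be absent. At the foot of every plate: a sole lip 4 mm thick and 52 wide reaching to x = +50 mm, which goes into the mould over its floor, and a kick lip 4 mm thick and 62 wide reaching to x = -22 mm, which stays outside. An unpinned plate just stands there and can be moved
- plate2: front plate exactly like plate0 and plate1; may be absent
- rack: pin rack: a drilled white plastic strip 56 x 310 mm and 12 mm thick on two end legs, top 94 mm above the bench, fixed; seven 12 mm holes in one row along its y at 40 mm spacing. Origin: on the bench below its centre
- pin0: steel hinge pin, 60 g, one of seven alike, hanging upright in the rack by its collar. Rod 8 mm in diameter reaching 78 mm below the collar, the last 16 mm tapered to a 3 mm point; collar 18 mm across, 4 thick; above it a round grip 14 mm in diameter ending 40 mm above the origin. Origin: centre of the collar's underside; z up towards the grip
- pin1: another such pin, exactly as pin0
- pin2: another such pin, exactly as pin0
- pin3: another such pin, exactly as pin0
- pin4: another such pin, exactly as pin0
- pin5: another such pin, exactly as pin0
- pin6: another such pin, exactly as pin0
- jar: amber glass jar with steel lid, 60 mm across, 100 mm high, standing among the front plates; to be left alone; origin at the centre of its underside
- cup: small steel measuring cup, 60 mm across, 75 mm high, standing in front of the moulds; to be left alone; origin at the centre of its underside

How it is judged:
At the end, for the whole second after the job is handed in: every front plate present stands upright and still in a mould's mouth (origin within 7 mm of the mouth point), and in each of its two ears a pin is down within 5 mm of the hole's axis, its collar within 4 mm of the upper lug; any mould, any pins, spares are free ((distance between plate0 and mouth0 below 0.007 m or distance between plate0 and mouth1 below 0.007 m or distance between plate0 and mouth2 below 0.007 m) and angle between each of plate0, plate1, plate2's own z axis and vertical below 0.1 rad and linear speed of each of plate0, plate1, plate2 below 0.02 m/s and ((x of pin0 in the frame of plate0 between -0.005 and 0.005 m and y of pin0 in the frame of plate0 between -0.051 and -0.041 m and z of pin0 in the frame of plate0 below 0.09 m and angle between pin0's own z axis and vertical below 0.12 rad) or (x of pin1 in the frame of plate0 between -0.005 and 0.005 m and y of pin1 in the frame of plate0 between -0.051 and -0.041 m and z of pin1 in the frame of plate0 below 0.09 m and angle between pin1's own z axis and vertical below 0.12 rad) or (x of pin2 in the frame of plate0 between -0.005 and 0.005 m and y of pin2 in the frame of plate0 between -0.051 and -0.041 m and z of pin2 in the frame of plate0 below 0.09 m and angle between pin2's own z axis and vertical below 0.12 rad) or (x of pin3 in the frame of plate0 between -0.005 and 0.005 m and y of pin3 in the frame of plate0 between -0.051 and -0.041 m and z of pin3 in the frame of plate0 below 0.09 m and angle between pin3's own z axis and vertical below 0.12 rad) or (x of pin4 in the frame of plate0 between -0.005 and 0.005 m and y of pin4 in the frame of plate0 between -0.051 and -0.041 m and z of pin4 in the frame of plate0 below 0.09 m and angle between pin4's own z axis and vertical below 0.12 rad) or (x of pin5 in the frame of plate0 between -0.005 and 0.005 m and y of pin5 in the frame of plate0 between -0.051 and -0.041 m and z of pin5 in the frame of plate0 below 0.09 m and angle between pin5's own z axis and vertical below 0.12 rad) or (x of pin6 in the frame of plate0 between -0.005 and 0.005 m and y of pin6 in the frame of plate0 between -0.051 and -0.041 m and z of pin6 in the frame of plate0 below 0.09 m and angle between pin6's own z axis and vertical below 0.12 rad)) and ((x of pin0 in the frame of plate0 between -0.005 and 0.005 m and y of pin0 in the frame of plate0 between 0.041 and 0.051 m and z of pin0 in the frame of plate0 below 0.09 m and angle between pin0's own z axis and vertical below 0.12 rad) or (x of pin1 in the frame of plate0 between -0.005 and 0.005 m and y of pin1 in the frame of plate0 between 0.041 and 0.051 m and z of pin1 in the frame of plate0 below 0.09 m and angle between pin1's own z axis and vertical below 0.12 rad) or (x of pin2 in the frame of plate0 between -0.005 and 0.005 m and y of pin2 in the frame of plate0 between 0.041 and 0.051 m and z of pin2 in the frame of plate0 below 0.09 m and angle between pin2's own z axis and vertical below 0.12 rad) or (x of pin3 in the frame of plate0 between -0.005 and 0.005 m and y of pin3 in the frame of plate0 between 0.041 and 0.051 m and z of pin3 in the frame of plate0 below 0.09 m and angle between pin3's own z axis and vertical below 0.12 rad) or (x of pin4 in the frame of plate0 between -0.005 and 0.005 m and y of pin4 in the frame of plate0 between 0.041 and 0.051 m and z of pin4 in the frame of plate0 below 0.09 m and angle between pin4's own z axis and vertical below 0.12 rad) or (x of pin5 in the frame of plate0 between -0.005 and 0.005 m and y of pin5 in the frame of plate0 between 0.041 and 0.051 m and z of pin5 in the frame of plate0 below 0.09 m and angle between pin5's own z axis and vertical below 0.12 rad) or (x of pin6 in the frame of plate0 between -0.005 and 0.005 m and y of pin6 in the frame of plate0 between 0.041 and 0.051 m and z of pin6 in the frame of plate0 below 0.09 m and angle between pin6's own z axis and vertical below 0.12 rad)) and (distance between plate1 and mouth0 below 0.007 m or distance between plate1 and mouth1 below 0.007 m or distance between plate1 and mouth2 below 0.007 m) and ((x of pin0 in the frame of plate1 between -0.005 and 0.005 m and y of pin0 in the frame of plate1 between -0.051 and -0.041 m and z of pin0 in the frame of plate1 below 0.09 m and angle between pin0's own z axis and vertical below 0.12 rad) or (x of pin1 in the frame of plate1 between -0.005 and 0.005 m and y of pin1 in the frame of plate1 between -0.051 and -0.041 m and z of pin1 in the frame of plate1 below 0.09 m and angle between pin1's own z axis and vertical below 0.12 rad) or (x of pin2 in the frame of plate1 between -0.005 and 0.005 m and y of pin2 in the frame of plate1 between -0.051 and -0.041 m and z of pin2 in the frame of plate1 below 0.09 m and angle between pin2's own z axis and vertical below 0.12 rad) or (x of pin3 in the frame of plate1 between -0.005 and 0.005 m and y of pin3 in the frame of plate1 between -0.051 and -0.041 m and z of pin3 in the frame of plate1 below 0.09 m and angle between pin3's own z axis and vertical below 0.12 rad) or (x of pin4 in the frame of plate1 between -0.005 and 0.005 m and y of pin4 in the frame of plate1 between -0.051 and -0.041 m and z of pin4 in the frame of plate1 below 0.09 m and angle between pin4's own z axis and vertical below 0.12 rad) or (x of pin5 in the frame of plate1 between -0.005 and 0.005 m and y of pin5 in the frame of plate1 between -0.051 and -0.041 m and z of pin5 in the frame of plate1 below 0.09 m and angle between pin5's own z axis and vertical below 0.12 rad) or (x of pin6 in the frame of plate1 between -0.005 and 0.005 m and y of pin6 in the frame of plate1 between -0.051 and -0.041 m and z of pin6 in the frame of plate1 below 0.09 m and angle between pin6's own z axis and vertical below 0.12 rad)) and ((x of pin0 in the frame of plate1 between -0.005 and 0.005 m and y of pin0 in the frame of plate1 between 0.041 and 0.051 m and z of pin0 in the frame of plate1 below 0.09 m and angle between pin0's own z axis and vertical below 0.12 rad) or (x of pin1 in the frame of plate1 between -0.005 and 0.005 m and y of pin1 in the frame of plate1 between 0.041 and 0.051 m and z of pin1 in the frame of plate1 below 0.09 m and angle between pin1's own z axis and vertical below 0.12 rad) or (x of pin2 in the frame of plate1 between -0.005 and 0.005 m and y of pin2 in the frame of plate1 between 0.041 and 0.051 m and z of pin2 in the frame of plate1 below 0.09 m and angle between pin2's own z axis and vertical below 0.12 rad) or (x of pin3 in the frame of plate1 between -0.005 and 0.005 m and y of pin3 in the frame of plate1 between 0.041 and 0.051 m and z of pin3 in the frame of plate1 below 0.09 m and angle between pin3's own z axis and vertical below 0.12 rad) or (x of pin4 in the frame of plate1 between -0.005 and 0.005 m and y of pin4 in the frame of plate1 between 0.041 and 0.051 m and z of pin4 in the frame of plate1 below 0.09 m and angle between pin4's own z axis and vertical below 0.12 rad) or (x of pin5 in the frame of plate1 between -0.005 and 0.005 m and y of pin5 in the frame of plate1 between 0.041 and 0.051 m and z of pin5 in the frame of plate1 below 0.09 m and angle between pin5's own z axis and vertical below 0.12 rad) or (x of pin6 in the frame of plate1 between -0.005 and 0.005 m and y of pin6 in the frame of plate1 between 0.041 and 0.051 m and z of pin6 in the frame of plate1 below 0.09 m and angle between pin6's own z axis and vertical below 0.12 rad)) and (distance between plate2 and mouth0 below 0.007 m or distance between plate2 and mouth1 below 0.007 m or distance between plate2 and mouth2 below 0.007 m) and ((x of pin0 in the frame of plate2 between -0.005 and 0.005 m and y of pin0 in the frame of plate2 between -0.051 and -0.041 m and z of pin0 in the frame of plate2 below 0.09 m and angle between pin0's own z axis and vertical below 0.12 rad) or (x of pin1 in the frame of plate2 between -0.005 and 0.005 m and y of pin1 in the frame of plate2 between -0.051 and -0.041 m and z of pin1 in the frame of plate2 below 0.09 m and angle between pin1's own z axis and vertical below 0.12 rad) or (x of pin2 in the frame of plate2 between -0.005 and 0.005 m and y of pin2 in the frame of plate2 between -0.051 and -0.041 m and z of pin2 in the frame of plate2 below 0.09 m and angle between pin2's own z axis and vertical below 0.12 rad) or (x of pin3 in the frame of plate2 between -0.005 and 0.005 m and y of pin3 in the frame of plate2 between -0.051 and -0.041 m and z of pin3 in the frame of plate2 below 0.09 m and angle between pin3's own z axis and vertical below 0.12 rad) or (x of pin4 in the frame of plate2 between -0.005 and 0.005 m and y of pin4 in the frame of plate2 between -0.051 and -0.041 m and z of pin4 in the frame of plate2 below 0.09 m and angle between pin4's own z axis and vertical below 0.12 rad) or (x of pin5 in the frame of plate2 between -0.005 and 0.005 m and y of pin5 in the frame of plate2 between -0.051 and -0.041 m and z of pin5 in the frame of plate2 below 0.09 m and angle between pin5's own z axis and vertical below 0.12 rad) or (x of pin6 in the frame of plate2 between -0.005 and 0.005 m and y of pin6 in the frame of plate2 between -0.051 and -0.041 m and z of pin6 in the frame of plate2 below 0.09 m and angle between pin6's own z axis and vertical below 0.12 rad)) and ((x of pin0 in the frame of plate2 between -0.005 and 0.005 m and y of pin0 in the frame of plate2 between 0.041 and 0.051 m and z of pin0 in the frame of plate2 below 0.09 m and angle between pin0's own z axis and vertical below 0.12 rad) or (x of pin1 in the frame of plate2 between -0.005 and 0.005 m and y of pin1 in the frame of plate2 between 0.041 and 0.051 m and z of pin1 in the frame of plate2 below 0.09 m and angle between pin1's own z axis and vertical below 0.12 rad) or (x of pin2 in the frame of plate2 between -0.005 and 0.005 m and y of pin2 in the frame of plate2 between 0.041 and 0.051 m and z of pin2 in the frame of plate2 below 0.09 m and angle between pin2's own z axis and vertical below 0.12 rad) or (x of pin3 in the frame of plate2 between -0.005 and 0.005 m and y of pin3 in the frame of plate2 between 0.041 and 0.051 m and z of pin3 in the frame of plate2 below 0.09 m and angle between pin3's own z axis and vertical below 0.12 rad) or (x of pin4 in the frame of plate2 between -0.005 and 0.005 m and y of pin4 in the frame of plate2 between 0.041 and 0.051 m and z of pin4 in the frame of plate2 below 0.09 m and angle between pin4's own z axis and vertical below 0.12 rad) or (x of pin5 in the frame of plate2 between -0.005 and 0.005 m and y of pin5 in the frame of plate2 between 0.041 and 0.051 m and z of pin5 in the frame of plate2 below 0.09 m and angle between pin5's own z axis and vertical below 0.12 rad) or (x of pin6 in the frame of plate2 between -0.005 and 0.005 m and y of pin6 in the frame of plate2 between 0.041 and 0.051 m and z of pin6 in the frame of plate2 below 0.09 m and angle between pin6's own z axis and vertical below 0.12 rad))); the robot touches nothing.
It fails at once if a pin is forced: it presses on the moulds with more than 50 N (contact force between any of pin0, pin1, pin2, pin3, pin4, pin5, pin6 and moulds above 50 N).
It fails at once if a pin is forced: it presses on a front plate with more than 50 N (contact force between any of pin0, pin1, pin2, pin3, pin4, pin5, pin6 and plate0 above 50 N or contact force between any of pin0, pin1, pin2, pin3, pin4, pin5, pin6 and plate1 above 50 N or contact force between any of pin0, pin1, pin2, pin3, pin4, pin5, pin6 and plate2 above 50 N).
It fails at once if the thin mould set is rammed: a front plate, or the hand, presses on it with more than 90 N (contact force between any of plate0, plate1, plate2, the fingers and moulds above 90 N).
It fails at once if the jar or the cup is shifted by more than 40 mm (distance of any of jar, cup from where it was at the start of the episode above 0.04 m).
Of plate0, plate1, plate2 only 2 to 3 are there at a start; the rules pass over those that are not, and their reading is None.
At some moment in a run one of plate0, plate1, plate2 may be knocked a few centimetres aside while the robot is not near it.
It also fails if it takes over 210 s, if anything falls off the work surface, if the arm or the gripper's body presses on something with over 40 N, if the wrist force passes 120 N, or if a joint passes its speed limit or range.

## Robot

A 6-joint arm with a two-finger parallel gripper is mounted at the origin on the work surface. World frame = base frame: x ahead of the robot, y to its left, z up, the work surface at z = 0. Lengths are in m, angles in rad, forces in N, time in s.
With the tool pointing down it reaches from about 0.3 to 0.775 m from the base axis. Payload 14.6 kg.
Tool frame: the origin (TCP) lies on the centre line of the jaws, within the pads' length; the fingertips stand ctrl.tcp_to_tips ahead of it and the grasp point (between the pads) lies 2 mm behind it (ctrl.tcp_to_tips is the distance from the TCP to the fingertips, in m); z points along the fingers, y is the line along which they close (so a half turn about z gives the same grasp; the last joint's range is limited). The gripper opens to 94 mm and grips with 3 to 60 N. Pads are 16 mm wide; open, the fingers measure 119 mm over their backs; the gripper's body (75 mm by 177 mm) begins 78 mm behind the grasp point.
Start: joints at [1.183, 0.3, 1.521, -0, 1.321, -0.067], TCP at [0.173, 0.522, 0.222] pointing down, gripper open.
Joint ranges: [-3.03, 3.03], [-0.79, 2.21], [0.23, 2.52], [-1.04, 4.18], [0, 3.07], [-2.55, 2.55]. Speed limits (rad/s): [2.22, 2.22, 2.57, 3.14, 3.14, 3.14].

## Interface

Orientations are given as [roll, pitch, yaw] about the fixed x, y, z axes, in that order (R = Rz(yaw) Ry(pitch) Rx(roll)).
In Python, from station import telemetry, viewer, hand_in, ctrl gives the robot as it stands.
- The arm moves only by the tool step_arm, never from a script. Its argument "plan" is a list of rows, each an object of numbers: "dx", "dy", "dz": the shift along the tool's x, y, z scaled (see below); "rx", "ry", "rz": the turn, a rotation vector about the tool's x, y, z scaled (see below); "claw": the closure, from 0 (fully open) to 1 (shut). In form: [{"dx": .., "dy": .., "dz": .., "rx": .., "ry": .., "rz": .., "claw": ..}, ...]. A call has 1 to 10 rows; each row shifts and turns the commanded pose from where the row before left it, along the tool's axes as they then stand; what a row does not reach is not made up. The controller multiplies each number of a shift by 0.1 m and each number of a turn by 90 degrees. A row lasts 1/10 s, in which the tool goes at most 50 mm and 8.59 degrees, less where a joint would pass 70% of its speed; a pose out of reach is approached as far as the arm can. A call with a number of a shift or a turn outside -1 to 1 is refused whole. A call with a gripper value outside its range is refused whole. The fingers move at their own pace and stop on an object; "grip_force" is the grip in N (left out, the last holds). Time passes only in rows, so rows that do not move let the fingers close. It gives the time, the measured TCP pose, the force, the opening and the grip force at its end, in the units of the state.
- telemetry.get_obs(): the state, without advancing time (a new reading comes with each control period).
- viewer.camera(name): name is "side" or "top"; returns a dict with "img" (420x560x3 uint8, red, green, blue), "z_map" (420x560 float32, m along the optical axis (not along the pixel's ray), 0 where there is no reading), "fx", "fy", "cx", "cy" (pixels), "R" (3x3) and "t" (3): a world point X has camera coordinates R X + t. Camera axes: x right, y down, z forward; pixel columns grow to the right and rows downward; lengths in m; the calibration is good to about 2 mm. A picture is of the moment at which its call begins.
- hand_in(): hands the job in; it is judged then, once.
Trained networks look in a picture, given as the dict that the camera call returned (one of the last four; its "shot" number tells which), for a name from the list of things; names that differ only in an ending like _2 or _b are one class to them, and where a whole thing is asked for, a point or a joint stands for the part that bears it (a point fixed in the world has none). Each returns a list of dicts, best first, with "score" (0 to 1); they miss things now and then, are a little off and sometimes report something else, mostly with a low value. They report only what shows in the picture. A call takes as long as a camera call.
- viewer.recognise(target, picture): "rect" ([left, top, right, bottom] in pixels, round what is visible of it).
The state is a dict: "time_s": time; "qpos": joint angles; "joint_vel": joint speeds; "tau": joint torques, N m; "ee_pos": TCP position; "eef_rot": TCP orientation; "force": force on the tool from outside, world axes, zero at the start; "moment": the same for the moment, N m; "grip_width": finger opening in m; "grip_force": force on a finger pad.
Only numpy, scipy, OpenCV 4.12 (cv2) and the standard library are available. Lean on these libraries where they do the work, as an engineer would, in place of code of your own. Each camera call takes 0.05 s, during which the arm holds its last target. There are 200 camera calls.

## Working session

There is one attempt and no reset: what is moved stays moved. The work goes in short steps, Python scripts to look and compute and a tool call to move; the robot and the scene stay as the last step left them, time stands still between calls to the robot, and variables do not carry over. Pictures are saved under pics/ and viewed, at most 14 in all, crops included, and the job is handed in when it is done.

Besides the shell and the picture viewer there is one more tool, called after "Call:" as name(argument=value, ...) on one line, values as JSON. step_arm: Moves the arm, as the interface text tells. Shifts and turns lie within -1 to 1; 1 stands for 0.1 m of shift or 90 degrees of turn. Its arguments: {"type":"object","properties":{"plan":{"type":"array"},"grip_force":{"type":"number"}},"required":["plan"]}

```bash
ls; mkdir -p pics; python3 - <<'E'
from station import telemetry, viewer, ctrl
import cv2, pickle
print(telemetry.get_obs()); print(ctrl.tcp_to_tips)
for n in ("top","side"):
    c=viewer.camera(n); cv2.imwrite(f"pics/{n}0.png",c["img"][:,:,::-1]); pickle.dump(c,open(f"{n}0.pkl","wb"))
    print(n,c["fx"],c["fy"],c["cx"],c["cy"],c["R"],c["t"])
E
```

```text
pics
{'time_s': 0.0, 'qpos': array([ 1.18340250e+00,  3.00476942e-01,  1.52159015e+00,  3.17208288e-05,
        1.32068525e+00, -6.66083570e-02]), 'joint_vel': array([-1.49425308e-03, -2.27529907e-04,  9.02422480e-04, -1.87914807e-03,
        5.05862257e-05, -3.81310663e-04]), 'tau': array([ 8.45510949e-04, -5.31803906e+01, -3.52753866e+01,  7.08937598e-02,
        2.42470315e-02, -5.97136454e-05]), 'ee_pos': array([0.1733294 , 0.5217181 , 0.22187927]), 'eef_rot': array([-3.14043758e+00, -1.07844575e-04,  2.82079925e+00]), 'force': array([ 0.37687749, -0.80103335, -1.00018303]), 'moment': array([-0.04302769, -0.02757213,  0.01712698]), 'grip_force': 0.0, 'grip_width': 0.09400117152710467}
0.017
top 399.6791965309432 399.6791965309432 274.18484603477845 209.48185323354735 [[ 6.18717634e-03 -9.99980379e-01  9.80255806e-04]
 [-9.89362857e-01 -6.26394962e-03 -1.45333752e-01]
 [ 1.45337040e-01 -7.06231365e-05 -9.89382201e-01]] [-0.0337584   0.46393199  1.15260206]
side 482.5726101919248 482.5726101919248 284.4742635079656 203.40107558889403 [[-0.93887256 -0.34426128  0.00157647]
 [-0.18081799  0.4892214  -0.85320998]
 [ 0.29295592 -0.80134049 -0.52156519]] [0.45559038 0.17886386 1.28992525]
```

View pics/top0.png

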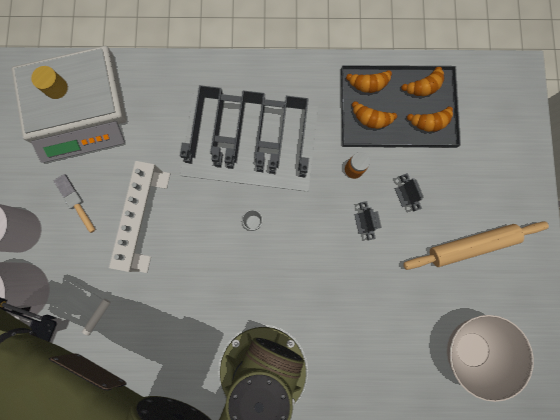

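View pics/side0.png

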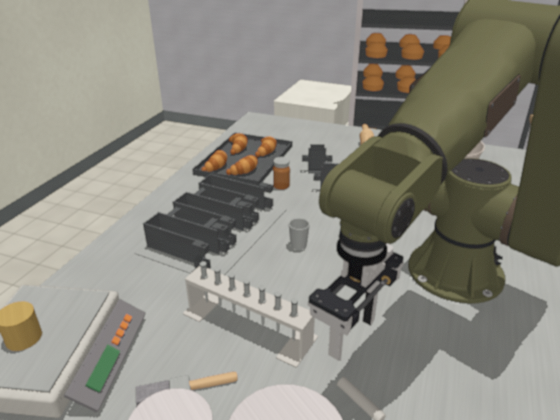

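```bash
cat > h.py <<'E'
import numpy as np, cv2, pickle
def cloud(c):
    v,u=np.mgrid[0:420,0:560]; z=c["z_map"]
    P=np.stack([(u-c["cx"])/c["fx"]*z,(v-c["cy"])/c["fy"]*z,z],-1)
    W=(P-c["t"])@c["R"]; W[z==0]=np.nan
    return W
def proj(c,X):
    p=np.asarray(X)@c["R"].T+c["t"]; return np.stack([c["fx"]*p[...,0]/p[...,2]+c["cx"],c["fy"]*p[...,1]/p[...,2]+c["cy"]],-1)
E
python3 - <<'E'
from h import *
for n in("top","side"):
    c=pickle.load(open(n+"0.pkl","rb"));W=cloud(c)
    if n=="top":
        t=W[300:330,420:440].reshape(-1,3); print("bench z",np.nanmean(t[:,2]),np.nanstd(t[:,2]))
        for nm,(u0,v0,u1,v1) in dict(moulds=(175,80,320,195),rack=(105,155,175,275),plates=(345,150,430,245),cup=(240,205,265,235)).items():
            w=W[v0:v1,u0:u1].reshape(-1,3); h=w[:,2]
            print(nm,np.histogram(h,bins=np.arange(-.01,.15,.008))[0])
            for lo in(.03,.07,.085):
                s=w[(h>lo)]; 
                if len(s): print(lo,len(s),s.min(0).round(3),s.max(0).round(3),s.mean(0).round(3))
        im=c["img"][:,:,::-1]
        a=cv2.resize(im[80:195,175:320],None,fx=4,fy=4,interpolation=2)
        cv2.imwrite("pics/m.png",a)
        b=cv2.resize(im[150:245,340:430],None,fx=6,fy=6,interpolation=2); cv2.imwrite("pics/p.png",b)
E
```

```text
bench z 0.0007965559665150155 0.0023133930890276927
moulds [  871 10072  2082   198   183   224   302   156   170   277   652   487
   908    19     0     0     0     0     0]
0.03 3195 [ 0.568 -0.131  0.03 ] [0.829 0.243 0.096] [0.699 0.065 0.071]
0.07 2066 [ 0.568 -0.131  0.07 ] [0.829 0.243 0.096] [0.688 0.055 0.083]
0.085 1066 [ 0.568 -0.129  0.085] [0.829 0.243 0.096] [0.66  0.051 0.089]
rack [ 988 4814  169    6    9    9    7    8    3    8    4   63  925 1055
   37   43   33  112   69]
0.03 2376 [0.281 0.313 0.03 ] [0.594 0.424 0.138] [0.434 0.365 0.097]
0.07 2341 [0.281 0.314 0.072] [0.594 0.424 0.138] [0.434 0.366 0.098]
0.085 2286 [0.282 0.315 0.085] [0.594 0.424 0.138] [0.434 0.366 0.098]
plates [ 780 5793  239   49   58   50   80   92  210   93   65   35   55  275
  167    0    0    0    0]
0.03 1122 [ 0.376 -0.457  0.03 ] [ 0.623 -0.246  0.11 ] [ 0.522 -0.336  0.076]
0.07 597 [ 0.401 -0.45   0.07 ] [ 0.623 -0.248  0.11 ] [ 0.545 -0.315  0.096]
0.085 506 [ 0.402 -0.45   0.085] [ 0.623 -0.25   0.11 ] [ 0.543 -0.318  0.1  ]
cup [ 60 455  52  12  13  16  13  16  19  16  69   6   0   0   0   0   0   0
   0]
0.03 155 [0.401 0.004 0.03 ] [0.459 0.061 0.08 ] [0.437 0.035 0.062]
0.07 75 [0.401 0.004 0.07 ] [0.459 0.061 0.08 ] [0.432 0.033 0.074]
```

View pics/m.png

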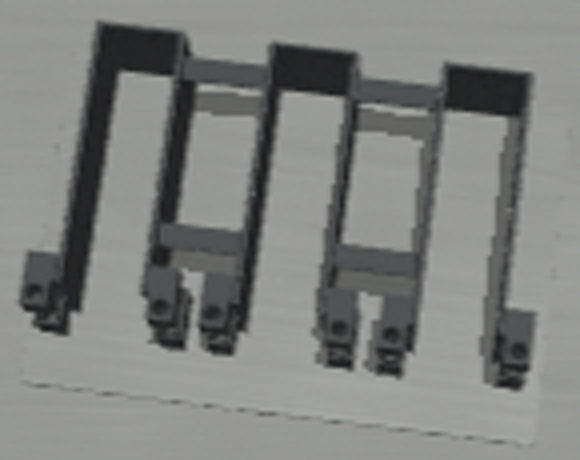

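View pics/p.png

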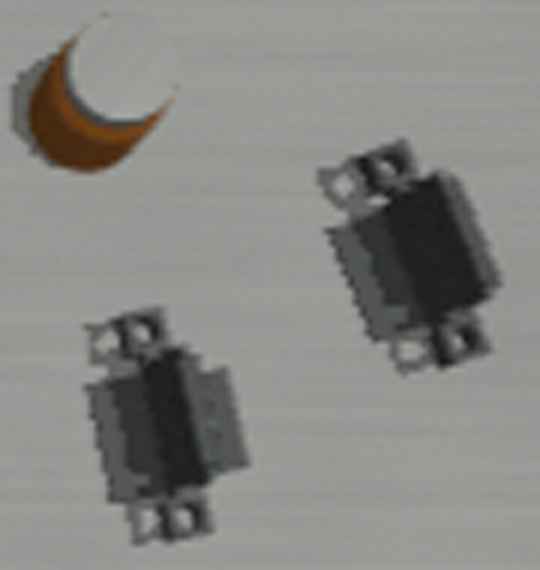

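```bash
cat >> h.py <<'E'
def at_z(c,uv,z):
    uv=np.atleast_2d(uv).astype(float); C=-c["R"].T@c["t"]
    d=np.stack([(uv[:,0]-c["cx"])/c["fx"],(uv[:,1]-c["cy"])/c["fy"],np.ones(len(uv))],-1)@c["R"]
    return C+d*((z-C[2])/d[:,2])[:,None]
def rig(A,B): # 2D rigid B=R A+t ; returns x,y,yaw,resid
    a=A-A.mean(0);b=B-B.mean(0); th=np.arctan2((a[:,0]*b[:,1]-a[:,1]*b[:,0]).sum(),(a*b).sum())
    R=np.array([[np.cos(th),-np.sin(th)],[np.sin(th),np.cos(th)]]); t=B.mean(0)-R@A.mean(0)
    return t[0],t[1],th,B-(A@R.T+t)
def tf(p,X): # p=x,y,yaw
    X=np.asarray(X,float); c,s=np.cos(p[2]),np.sin(p[2]); o=X.copy()
    o[...,0]=p[0]+c*X[...,0]-s*X[...,1]; o[...,1]=p[1]+s*X[...,0]+c*X[...,1]; return o
def quad(x0,x1,y0,y1,z): return [[x0,y0,z],[x1,y0,z],[x1,y1,z],[x0,y1,z]]
PL=[quad(6,50,-26,26,4),quad(-22,6,-31,31,4),quad(0,10,-26,26,104),quad(-10,10,36,56,60),quad(-10,10,-56,-36,60)]
E
python3 - <<'E'
from h import *
c=pickle.load(open("top0.pkl","rb"));W=cloud(c)
hp=np.array([(36,293),(160,303),(213,312),(340,328),(392,336),(518,350)])
uv=(hp+.5)/4-.5+[175,80]
B=at_z(c,uv,.09)[:,:2]; A=np.array([[0,130+46],[0,130-46],[0,46],[0,-46],[0,-130+46],[0,-130-46]])/1e3
r=rig(A,B); print("moulds",r[:3],(r[3]*1e3).round(1).tolist())
# check yaw with back-wall/wall tops
M=r[:3]
im=c["img"][:,:,::-1].copy()
k=4; big=cv2.resize(im[80:195,175:320],None,fx=k,fy=k,interpolation=2)
def draw(big,pose,qs,off,k,col):
    for q in qs:
        p=proj(c,tf(pose,np.array(q)/1e3)); p=((p-off+.5)*k-.5)
        cv2.polylines(big,[np.int32((p*16).round())],True,col,1,cv2.LINE_AA,4)
qs=[quad(-50,225,-200,200,4)]
for o in(130,0,-130):
    qs+=[quad(-10,10,o+36,o+56,90),quad(-10,10,o-56,o-36,90),quad(10,210,o+30,o+33,88),quad(10,210,o-33,o-30,88)]
draw(big,M,qs,np.array([175,80]),k,(0,255,0)); 
b2=cv2.resize(im[150:245,340:430],None,fx=6,fy=6,interpolation=2)
out=[]
for name,eh in dict(A=[(140,330),(183,517)],B=[(388,168),(461,340)]).items():
    E=at_z(c,(np.array(eh)+.5)/6-.5+[340,150],.06)[:,:2]
    w=W[150:245,340:430].reshape(-1,3); s=w[(w[:,2]>.095)&(np.linalg.norm(w[:,:2]-E.mean(0),axis=1)<.045)]
    tc=s.mean(0); d=tc[:2]-E.mean(0); e=E[0]-E[1]; L=np.linalg.norm(e); e/=L; n=np.array([e[1],-e[0]])
    print(name,E.mean(0),"sep",L,"tab",tc,len(s),"off along n",d@n,d@e)
    if d@n<0: n=-n
    yaw=np.arctan2(n[1],n[0]); pose=(*E.mean(0),yaw); print(pose)
    draw(b2,pose,PL,np.array([340,150]),6,(0,255,0))
cv2.imwrite("pics/ov.png",np.hstack([cv2.resize(big,None,fx=.8,fy=.8),cv2.resize(b2[:460],(0,0),fx=.6,fy=.8)]))
E
```

```text
moulds (np.float64(0.6002100431111701), np.float64(0.05787203230333676), np.float64(-0.11924966450347213)) [[-1.8, -1.1], [2.3, 0.6], [0.4, -0.0], [0.1, -0.3], [-1.1, -0.0], [0.1, 0.8]]
A [ 0.43101865 -0.29796216] sep 0.09245235225737634 tab [ 0.43193962 -0.30528798  0.10324314] 81 off along n 0.007363498255891643 -0.0005428957355604456
(np.float64(0.4310186534648935), np.float64(-0.29796216043850954), np.float64(-1.3721421339738293))
B [ 0.51493024 -0.4283374 ] sep 0.09080801721322268 tab [ 0.51664267 -0.43449003  0.10315438] 84 off along n 0.006362223471984045 -0.0005562933050914841
(np.float64(0.5149302352234353), np.float64(-0.42833739850209296), np.float64(-1.2121259971357552))
```

View pics/ov.png

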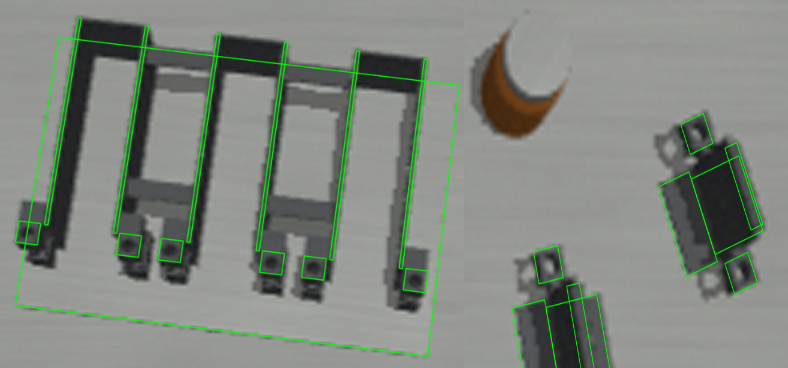

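```bash
python3 - <<'E'
from h import *
c=pickle.load(open("top0.pkl","rb"));s=pickle.load(open("side0.pkl","rb"))
from scipy import ndimage as nd
for nm,cc,box in(("top",c,(105,155,175,275)),("side",s,(170,240,320,370))):
    W=cloud(cc);u0,v0,u1,v1=box; w=W[v0:v1,u0:u1]
    lab,n=nd.label((w[...,2]>.118)&(w[...,2]<.15)&(w[...,1]>.3))
    pts=[]
    for i in range(1,n+1):
        q=w[lab==i]
        if len(q)>8:
            q=q[q[:,2]>.127]; pts.append(q.mean(0)); print(nm,len(q),q.mean(0).round(4),q.max(0).round(4)[2])
    P=np.array(pts); P=P[np.argsort(-P[:,0])]
    if len(P)==7:
        r=rig(np.array([[0,120-40*i] for i in range(7)])/1e3,P[:,:2]); print("rack",np.round(r[:3],4),(r[3]*1e3).round(1).tolist())
M=(.6002,.0579,-.1192);A=(.4310,-.2980,-1.372);Bp=(.5149,-.4283,-1.212)
k=4;off=np.array([130,160]);big=cv2.resize(s["img"][160:290,130:290,::-1],None,fx=k,fy=k,interpolation=2)
off2=np.array([285,130]);b2=cv2.resize(s["img"][130:215,285:385,::-1],None,fx=k,fy=k,interpolation=2)
def draw(big,pose,qs,off,col=(0,255,0)):
    for q in qs:
        p=(proj(s,tf(pose,np.array(q)/1e3))-off+.5)*k-.5
        cv2.polylines(big,[np.int32((p*16).round())],True,col,1,cv2.LINE_AA,4)
qs=[quad(-50,225,-200,200,4)]
for o in(130,0,-130):
    qs+=[quad(-10,10,o+36,o+56,90),quad(-10,10,o-56,o-36,90),quad(10,210,o+30,o+33,88),quad(10,210,o-33,o-30,88)]
draw(big,M,qs,off)
draw(b2,A,PL,off2);draw(b2,Bp,PL,off2,(0,200,255))
cv2.imwrite("pics/sov.png",big); cv2.imwrite("pics/sov2.png",b2)
E
```

```text
top 24 [0.5547 0.3461 0.133 ] 0.1366
top 26 [0.5154 0.3534 0.1332] 0.1368
top 24 [0.4763 0.3607 0.1333] 0.1367
top 25 [0.4373 0.3674 0.1329] 0.1377
top 26 [0.3983 0.3747 0.1334] 0.1381
top 26 [0.3587 0.381  0.1336] 0.1376
top 26 [0.3199 0.3891 0.1331] 0.137
rack [ 0.4372  0.3675 -1.7498] [[-0.6, -0.0], [-0.6, 0.1], [-0.3, 0.3], [0.1, -0.0], [0.5, 0.1], [0.2, -0.7], [0.7, 0.2]]
side 29 [0.5552 0.3532 0.1318] 0.1359
side 29 [0.5158 0.3602 0.1314] 0.1353
side 35 [0.4765 0.3674 0.1317] 0.1345
side 34 [0.4374 0.3742 0.1319] 0.1355
side 35 [0.3978 0.3818 0.1316] 0.1353
side 33 [0.3587 0.3887 0.1318] 0.1355
side 37 [0.319 0.396 0.132] 0.1352
rack [ 0.4372  0.3745 -1.7504] [[-0.1, 0.1], [-0.1, -0.0], [-0.0, 0.1], [0.2, -0.3], [-0.1, 0.2], [0.2, -0.0], [-0.1, 0.0]]
```

View pics/sov.png

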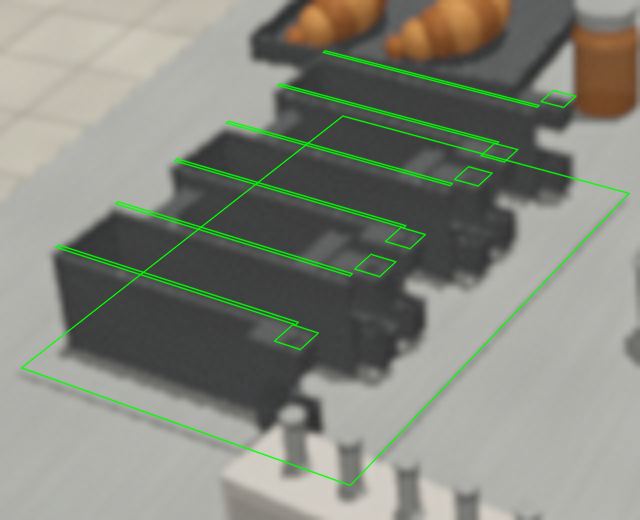

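View pics/sov2.png

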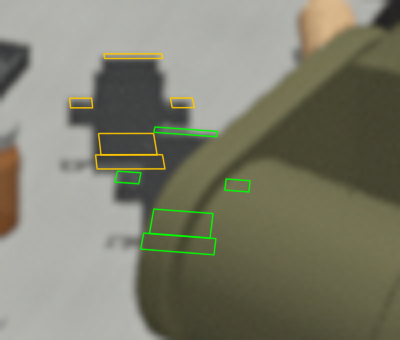

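```bash
python3 - <<'E'
from h import *
from scipy import ndimage as nd
from scipy.optimize import least_squares
a=np.linspace(0,2*np.pi,40,endpoint=False)
def sil(cc,x,y,z0,z1,r=.007):
    P=np.array([[x+r*np.cos(t),y+r*np.sin(t),z] for z in(z0,z1) for t in a]); p=proj(cc,P); return p
res={}
for nm,box in(("top",(105,155,175,275)),("side",(170,240,320,370))):
    cc=pickle.load(open(nm+"0.pkl","rb"))
    W=cloud(cc);u0,v0,u1,v1=box; w=W[v0:v1,u0:u1]
    lab,n=nd.label((w[...,2]>.112)&(w[...,2]<.15)&(w[...,1]>.3))
    r=[]
    for i in range(1,n+1):
        if (lab==i).sum()<12: continue
        v,u=np.nonzero(lab==i); m=np.array([u.mean()+u0,v.mean()+v0])
        g=w[lab==i].mean(0)
        def cen(x,y):
            p=sil(cc,x,y,.112,.134); k=np.zeros((420*8,560*8),np.uint8) if 0 else None
            h=cv2.convexHull(p.astype(np.float32)); mo=cv2.moments(h-p.mean(0).astype(np.float32)); return np.array([mo['m10']/mo['m00'],mo['m01']/mo['m00']])+p.mean(0), mo['m00']
        s=least_squares(lambda q:(cen(*q)[0]-m),g[:2],diff_step=1e-3)
        r.append([*s.x,len(u),cen(*s.x)[1]])
    r=np.array(sorted(r,key=lambda q:-q[0])); print(nm,r.round(4).tolist())
E
```

```text
top [[0.5554, 0.3474, 33.0, 35.8595], [0.5161, 0.3541, 37.0, 35.8323], [0.477, 0.3619, 33.0, 35.992], [0.4376, 0.3684, 35.0, 36.2109], [0.3985, 0.376, 36.0, 36.5965], [0.359, 0.3824, 35.0, 37.1322], [0.3198, 0.3904, 35.0, 37.8338]]
side [[0.5558, 0.3516, 61.0, 65.3525], [0.516, 0.3595, 64.0, 67.1576], [0.4775, 0.3648, 62.0, 68.8262], [0.4383, 0.3718, 63.0, 70.7543], [0.3984, 0.3805, 66.0, 72.9808], [0.359, 0.3876, 66.0, 75.3014], [0.3199, 0.394, 72.0, 77.8078]]
```

Call:
step_arm(plan=[{"rz":0.0927,"claw":0.5},{"rz":0.0927,"claw":0.5},{"rz":0.0927,"claw":0.5},{"rz":0.0927,"claw":0.5},{"rz":0.0927,"claw":0.5},{"rz":0.0927,"claw":0.5},{"rz":0.0927,"claw":0.5},{"rz":0.0927,"claw":0.5},{"rz":0.0927,"claw":0.5}], grip_force=20)

```text
$.plan[0]: bad value
```

Call:
step_arm(plan=[{"rz":0.0927,"claw":0.5},{"rz":0.0927,"claw":0.5},{"rz":0.0927,"claw":0.5},{"rz":0.0927,"claw":0.5},{"rz":0.0927,"claw":0.5},{"rz":0.0927,"claw":0.5},{"rz":0.0927,"claw":0.5},{"rz":0.0927,"claw":0.5},{"rz":0.0927,"claw":0.5}])

```text
$.plan[0]: bad value
```

Call:
step_arm(plan=[{"dx":0.208,"dy":0.37,"claw":0.5},{"dx":0.208,"dy":0.37,"claw":0.5},{"dx":0.208,"dy":0.37,"claw":0.5},{"dx":0.208,"dy":0.37,"claw":0.5},{"dx":0.208,"dy":0.37,"claw":0.5},{"dx":0.208,"dy":0.37,"claw":0.5},{"dx":0.208,"dy":0.37,"claw":0.5},{"dx":0.208,"dy":0.37,"claw":0.5},{"dx":0.208,"dy":0.37,"claw":0.5},{"dx":0.208,"dy":0.37,"claw":0.5}])

```text
$.plan[0]: bad value
```

Call:
step_arm(plan=[{"dx":0,"dy":0,"dz":0,"rx":0,"ry":0,"rz":0.0927,"claw":0.5},{"dx":0,"dy":0,"dz":0,"rx":0,"ry":0,"rz":0.0927,"claw":0.5},{"dx":0,"dy":0,"dz":0,"rx":0,"ry":0,"rz":0.0927,"claw":0.5},{"dx":0,"dy":0,"dz":0,"rx":0,"ry":0,"rz":0.0927,"claw":0.5},{"dx":0,"dy":0,"dz":0,"rx":0,"ry":0,"rz":0.0927,"claw":0.5},{"dx":0,"dy":0,"dz":0,"rx":0,"ry":0,"rz":0.0927,"claw":0.5},{"dx":0,"dy":0,"dz":0,"rx":0,"ry":0,"rz":0.0927,"claw":0.5},{"dx":0,"dy":0,"dz":0,"rx":0,"ry":0,"rz":0.0927,"claw":0.5},{"dx":0,"dy":0,"dz":0,"rx":0,"ry":0,"rz":0.0927,"claw":0.5}], grip_force=20)

```text
time_s: 1.0
ee_pos: [0.1734, 0.5218, 0.2221]
eef_rot: [-3.141, 0.001, 1.504]
force: [-0.1, -0.1, 0.4]
grip_width: 0.0471
grip_force: 0.0
```

Call:
step_arm(plan=[{"dx":0,"dy":0,"dz":0,"rx":0,"ry":0,"rz":0.0923,"claw":0.5},{"dx":0,"dy":0,"dz":0,"rx":0,"ry":0,"rz":0.0923,"claw":0.5},{"dx":0,"dy":0,"dz":0,"rx":0,"ry":0,"rz":0.0923,"claw":0.5},{"dx":0,"dy":0,"dz":0,"rx":0,"ry":0,"rz":0.0923,"claw":0.5},{"dx":0,"dy":0,"dz":0,"rx":0,"ry":0,"rz":0.0923,"claw":0.5},{"dx":0,"dy":0,"dz":0,"rx":0,"ry":0,"rz":0.0923,"claw":0.5},{"dx":0,"dy":0,"dz":0,"rx":0,"ry":0,"rz":0.0923,"claw":0.5},{"dx":0,"dy":0,"dz":0,"rx":0,"ry":0,"rz":0.0923,"claw":0.5},{"dx":0,"dy":0,"dz":0,"rx":0,"ry":0,"rz":0.0923,"claw":0.5}])

```text
time_s: 1.9
ee_pos: [0.1734, 0.5218, 0.2221]
eef_rot: [3.141, 0.0, 0.199]
force: [-0.7, -0.2, -0.5]
grip_width: 0.0467
grip_force: 0.0
```

Call:
step_arm(plan=[{"dx":0.208,"dy":0.37,"dz":0,"rx":0,"ry":0,"rz":0,"claw":0.5},{"dx":0.208,"dy":0.37,"dz":0,"rx":0,"ry":0,"rz":0,"claw":0.5},{"dx":0.208,"dy":0.37,"dz":0,"rx":0,"ry":0,"rz":0,"claw":0.5},{"dx":0.208,"dy":0.37,"dz":0,"rx":0,"ry":0,"rz":0,"claw":0.5},{"dx":0.208,"dy":0.37,"dz":0,"rx":0,"ry":0,"rz":0,"claw":0.5},{"dx":0.208,"dy":0.37,"dz":0,"rx":0,"ry":0,"rz":0,"claw":0.5},{"dx":0.208,"dy":0.37,"dz":0,"rx":0,"ry":0,"rz":0,"claw":0.5},{"dx":0.208,"dy":0.37,"dz":0,"rx":0,"ry":0,"rz":0,"claw":0.5},{"dx":0.208,"dy":0.37,"dz":0,"rx":0,"ry":0,"rz":0,"claw":0.5},{"dx":0.208,"dy":0.37,"dz":0,"rx":0,"ry":0,"rz":0,"claw":0.5}])

```text
time_s: 2.9
ee_pos: [0.4533, 0.2006, 0.2223]
eef_rot: [-3.142, 0.0, 0.205]
force: [0.1, 1.6, 0.2]
grip_width: 0.0471
grip_force: 0.0
```

Call:
step_arm(plan=[{"dx":-0.1,"dy":0.41,"dz":0,"rx":0,"ry":0,"rz":0,"claw":0.5},{"dx":-0.1,"dy":0.41,"dz":0,"rx":0,"ry":0,"rz":0,"claw":0.5},{"dx":-0.1,"dy":0.41,"dz":0,"rx":0,"ry":0,"rz":0,"claw":0.5},{"dx":-0.1,"dy":0.41,"dz":0,"rx":0,"ry":0,"rz":0,"claw":0.5},{"dx":-0.1,"dy":0.41,"dz":0,"rx":0,"ry":0,"rz":0,"claw":0.5},{"dx":-0.1,"dy":0.41,"dz":0,"rx":0,"ry":0,"rz":0,"claw":0.5},{"dx":-0.1,"dy":0.41,"dz":0,"rx":0,"ry":0,"rz":0,"claw":0.5}])

```text
time_s: 3.6
ee_pos: [0.442, -0.0948, 0.2224]
eef_rot: [-3.142, 0.0, 0.205]
force: [-0.2, 0.5, 0.0]
grip_width: 0.0474
grip_force: 0.0
```

```bash
cat >> h.py <<'E'
from scipy.optimize import minimize
def box(x0,x1,y0,y1,z0,z1): return np.array(quad(x0,x1,y0,y1,z0)+quad(x0,x1,y0,y1,z1))/1e3
ZC=.022
PB=[box(6,10,-33,33,22,88),box(0,10,-26,26,80,104),box(-10,10,33,56,40,60),box(-10,10,-56,-33,40,60)]
def fit(c,p0,boxes=PB,rad=.085,zc=ZC,K=4):
    W=cloud(c); ctr=proj(c,np.array([p0[0],p0[1],.05])).astype(int); h=int(c["fx"]*rad/ (c["R"]@[p0[0],p0[1],.05]+c["t"])[2])+14
    u0,v0=ctr-h; w=W[v0:v0+2*h,u0:u0+2*h]
    m=(w[...,2]>zc)&(np.hypot(w[...,0]-p0[0],w[...,1]-p0[1])<rad)
    M=cv2.resize(m.astype(np.float32),None,fx=K,fy=K,interpolation=1)
    def f(p):
        r=np.zeros(M.shape,np.uint8)
        for b in boxes:
            q=(proj(c,tf(p,b))-[u0,v0]+.5)*K-.5
            cv2.fillConvexPoly(r,np.int32((cv2.convexHull(q.astype(np.float32))*16).round()),1,cv2.LINE_8,4)
        r=cv2.GaussianBlur(r.astype(np.float32),(0,0),K*.5)
        return ((r-M)**2).sum()/M.sum()
    S=np.array([p0]+[[p0[0]+.006*(i==0),p0[1]+.006*(i==1),p0[2]+.1*(i==2)] for i in range(3)])
    o=minimize(f,p0,method="Nelder-Mead",options=dict(initial_simplex=S,xatol=1e-4,fatol=1e-5))
    o=minimize(f,o.x,method="Nelder-Mead",options=dict(initial_simplex=S-S[0]+o.x,xatol=1e-4,fatol=1e-5))
    return o.x,o.fun
E
cat > look.py <<'E'
import sys
from station import viewer
from h import *
tag=sys.argv[1]; ps=eval(sys.argv[2])
for n in("top","side"):
    c=viewer.camera(n); pickle.dump(c,open(f"{n}_{tag}.pkl","wb"))
    for p in ps:
        x,f=fit(c,p); print(n,np.round(x,4),round(f,3))
E
python3 look.py 1 "[(.431,-.298,-1.372),(.515,-.428,-1.212)]"; python3 - <<'E'
from h import *
c=pickle.load(open("top0.pkl","rb"))
for p in [(.431,-.298,-1.372),(.515,-.428,-1.212)]: print(fit(c,p))
c=pickle.load(open("side_1.pkl","rb")); cv2.imwrite("pics/s1.png",c["img"][:,:,::-1])
E
```

```text
top [ 0.4316 -0.3016 -1.3652] 0.054
top [ 0.5165 -0.4313 -1.2252] 0.031
side [ 0.4318 -0.2967 -1.3823] 0.023
side [ 0.5146 -0.4257 -1.2174] 0.474
(array([ 0.43158425, -0.30146158, -1.3729285 ]), np.float64(0.05016857758164406))
(array([ 0.51627598, -0.43126695, -1.22861344]), np.float64(0.02974388562142849))
```

View pics/s1.png

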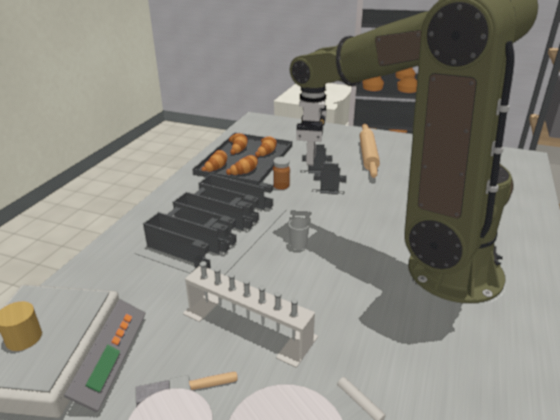

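Call:
step_arm(plan=[{"dx":-0.103,"dy":0.405,"dz":0,"rx":0,"ry":0,"rz":0,"claw":0.5},{"dx":-0.103,"dy":0.405,"dz":0,"rx":0,"ry":0,"rz":0,"claw":0.5},{"dx":-0.103,"dy":0.405,"dz":0,"rx":0,"ry":0,"rz":0,"claw":0.5},{"dx":-0.103,"dy":0.405,"dz":0,"rx":0,"ry":0,"rz":0,"claw":0.5},{"dx":-0.103,"dy":0.405,"dz":0,"rx":0,"ry":0,"rz":0.004,"claw":0.5},{"dx":0,"dy":0,"dz":0.35,"rx":0,"ry":0,"rz":0,"claw":0.5},{"dx":0,"dy":0,"dz":0.35,"rx":0,"ry":0,"rz":0,"claw":0.5},{"dx":0,"dy":0,"dz":0,"rx":0,"ry":0,"rz":0,"claw":0.5}])

```text
time_s: 4.5
ee_pos: [0.432, -0.3002, 0.1484]
eef_rot: [-3.136, 0.005, 0.199]
force: [-0.1, 0.5, 0.4]
grip_width: 0.047
grip_force: 0.0
```

Call:
step_arm(plan=[{"dx":0,"dy":0.04,"dz":0.3,"rx":0,"ry":0,"rz":0,"claw":0.5},{"dx":0,"dy":0,"dz":0.26,"rx":0,"ry":0,"rz":0,"claw":0.5},{"dx":0,"dy":0,"dz":0,"rx":0,"ry":0,"rz":0,"claw":0.5},{"dx":0,"dy":0,"dz":0,"rx":0,"ry":0,"rz":0,"claw":0.8},{"dx":0,"dy":0,"dz":0,"rx":0,"ry":0,"rz":0,"claw":1},{"dx":0,"dy":0,"dz":0,"rx":0,"ry":0,"rz":0,"claw":1},{"dx":0,"dy":0,"dz":0,"rx":0,"ry":0,"rz":0,"claw":1},{"dx":0,"dy":0,"dz":0,"rx":0,"ry":0,"rz":0,"claw":1}], grip_force=30)

```text
time_s: 5.3
ee_pos: [0.4343, -0.3058, 0.097]
eef_rot: [3.141, -0.0, 0.199]
force: [-0.5, 3.3, 2.7]
grip_width: 0.0105
grip_force: 1.8
```

```bash
python3 - <<'E'
from station import telemetry
o=telemetry.get_obs(); print(o["ee_pos"],o["eef_rot"],o["grip_width"])
E
python3 look.py 2 "[(.431,-.299,-1.372)]"
```

```text
[ 0.43433225 -0.30579445  0.09696665] [ 3.14122626e+00 -4.19025060e-04  1.99093854e-01] 0.01048586217466073
top [ 0.4744 -0.3797 -0.982 ] 0.762
side [ 0.432  -0.2989 -1.3802] 0.359
```

Call:
step_arm(plan=[{"dx":0,"dy":0,"dz":0,"rx":0,"ry":0,"rz":0,"claw":1},{"dx":0,"dy":0,"dz":-0.1,"rx":0,"ry":0,"rz":0,"claw":1},{"dx":0,"dy":0,"dz":-0.3,"rx":0,"ry":0,"rz":0,"claw":1},{"dx":0,"dy":0,"dz":-0.4,"rx":0,"ry":0,"rz":0,"claw":1},{"dx":0,"dy":0,"dz":-0.4,"rx":0,"ry":0,"rz":0,"claw":1},{"dx":0,"dy":0,"dz":0,"rx":0,"ry":0,"rz":0,"claw":1}])

```text
time_s: 6.0
ee_pos: [0.4355, -0.3069, 0.2222]
eef_rot: [3.135, -0.005, 0.199]
force: [-0.1, -0.1, -3.6]
grip_width: 0.01
grip_force: 30.0
```

```bash
cat > mf.py <<'E'
from h import *
MB=[]
for o in(130,0,-130):
    MB+=[box(-10,10,o+33,o+56,68,90),box(-10,10,o-56,o-33,68,90),box(10,210,o+30,o+33,78,88),box(10,210,o-33,o-30,78,88),box(210,213,o-33,o+33,78,88)]
for n in("top0","top_1","side_1"):
    c=pickle.load(open(n+".pkl","rb"))
    for zc in(.07,.078): print(n,zc,*[np.round(v,4) for v in fit(c,(.6002,.0579,-.1192),MB,.3,zc,3)])
E
python3 mf.py
python3 - <<'E'
from station import telemetry,viewer
from h import *
o=telemetry.get_obs(); print(o["ee_pos"],o["eef_rot"],o["grip_width"],o["force"],o["grip_force"])
c=viewer.camera("side"); pickle.dump(c,open("side_2.pkl","wb")); cv2.imwrite("pics/s2.png",cv2.resize(c["img"][80:220,240:420,::-1],None,fx=4,fy=4,interpolation=2))
E
```

```text
top0 0.07 [ 0.5993  0.0577 -0.1193] 0.4991
top0 0.078 [ 0.6013  0.0579 -0.1193] 0.4687
top_1 0.07 [ 0.5989  0.058  -0.1204] 0.8203
top_1 0.078 [ 0.6006  0.058  -0.1203] 0.8461
side_1 0.07 [ 0.6     0.0674 -0.1152] 0.4819
side_1 0.078 [ 0.6037  0.0626 -0.1171] 0.621
[ 0.43551335 -0.3068997   0.22216016] [ 3.134851   -0.0053893   0.19915105] 0.010045963865319167 [-0.08527627 -0.1010303  -3.59255388] 29.98251624405384
```

View pics/s2.png

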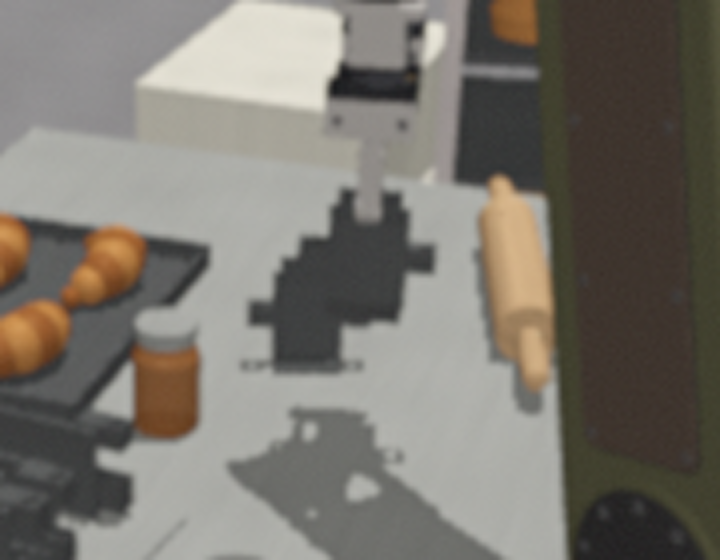

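```bash
python3 - <<'E'
from h import *
import h
c=pickle.load(open("side_2.pkl","rb"))
L=.1252
PBl=[box(6,10,-33,33,22,79)+[0,0,L],box(-10,10,33,56,40,60)+[0,0,L],box(-10,10,-56,-33,40,60)+[0,0,L]]
# mask via patched cloud
W0=h.cloud
def cl(c):
    W=W0(c); W[W[...,2]>L+.079]=np.nan; return W
h.cloud=cl
p0=(.4345,-.302,-1.372)
import numpy as np
# recentre crop upward: use bigger radius
for r in(.085,.11): print(h.fit(c,p0,PBl,r,L+.022))
E
```

```text
(array([ 0.43363087, -0.29984725, -1.38363652]), np.float64(0.03001406230032444))
(array([ 0.43305412, -0.29724847, -1.40081158]), np.float64(0.051335155963897705))
```

Call:
step_arm(plan=[{"dx":0,"dy":0,"dz":0,"rx":0,"ry":0,"rz":-0.0886,"claw":1},{"dx":0,"dy":0,"dz":0,"rx":0,"ry":0,"rz":-0.0886,"claw":1},{"dx":0,"dy":0,"dz":0,"rx":0,"ry":0,"rz":-0.0886,"claw":1},{"dx":0,"dy":0,"dz":0,"rx":0,"ry":0,"rz":-0.0886,"claw":1},{"dx":0,"dy":0,"dz":0,"rx":0,"ry":0,"rz":-0.0886,"claw":1},{"dx":0,"dy":0,"dz":0,"rx":0,"ry":0,"rz":-0.0886,"claw":1},{"dx":0,"dy":0,"dz":0,"rx":0,"ry":0,"rz":-0.0886,"claw":1},{"dx":0,"dy":0,"dz":0,"rx":0,"ry":0,"rz":-0.0886,"claw":1},{"dx":0,"dy":0,"dz":0,"rx":0,"ry":0,"rz":-0.0886,"claw":1}])

```text
time_s: 6.95
ee_pos: [0.4337, -0.3054, 0.2147]
eef_rot: [-3.139, -0.002, 1.457]
force: [-0.5, 0.2, -4.1]
grip_width: 0.0096
grip_force: 30.0
```

Call:
step_arm(plan=[{"dx":0.364,"dy":0.121,"dz":0,"rx":0,"ry":0,"rz":0,"claw":1},{"dx":0.364,"dy":0.121,"dz":0,"rx":0,"ry":0,"rz":0,"claw":1},{"dx":0.364,"dy":0.121,"dz":0,"rx":0,"ry":0,"rz":0,"claw":1},{"dx":0.364,"dy":0.121,"dz":0,"rx":0,"ry":0,"rz":0,"claw":1},{"dx":0.364,"dy":0.121,"dz":0,"rx":0,"ry":0,"rz":0,"claw":1},{"dx":0.364,"dy":0.121,"dz":0,"rx":0,"ry":0,"rz":0,"claw":1},{"dx":0.364,"dy":0.121,"dz":0,"rx":0,"ry":0,"rz":0,"claw":1},{"dx":0,"dy":0,"dz":0,"rx":0,"ry":0,"rz":0,"claw":1},{"dx":0,"dy":0,"dz":0,"rx":0,"ry":0,"rz":0,"claw":1}])

```text
time_s: 7.85
ee_pos: [0.5481, -0.0623, 0.2148]
eef_rot: [-3.139, 0.0, 1.453]
force: [-0.3, -0.7, -3.8]
grip_width: 0.0097
grip_force: 30.0
```

Call:
step_arm(plan=[{"dx":-0.012,"dy":0.02,"dz":0.3,"rx":0,"ry":0,"rz":0,"claw":1},{"dx":0,"dy":0,"dz":0.3,"rx":0,"ry":0,"rz":0,"claw":1},{"dx":0,"dy":0,"dz":0.25,"rx":0,"ry":0,"rz":0,"claw":1},{"dx":0,"dy":0,"dz":0.15,"rx":0,"ry":0,"rz":0,"claw":1},{"dx":0,"dy":0,"dz":0,"rx":0,"ry":0,"rz":0,"claw":1},{"dx":0,"dy":0,"dz":0,"rx":0,"ry":0,"rz":0,"claw":1}])

```text
time_s: 8.45
ee_pos: [0.5502, -0.065, 0.1167]
eef_rot: [-3.141, 0.0, 1.451]
force: [0.3, -0.1, -3.5]
grip_width: 0.0101
grip_force: 30.0
```

```bash
python3 - <<'E'
from station import telemetry,viewer
from h import *
o=telemetry.get_obs(); print(o["ee_pos"],o["eef_rot"],o["grip_width"],o["force"],o["grip_force"])
ims=[]
for n,(u0,v0,u1,v1) in dict(side=(190,140,310,260),top=(190,100,320,230)).items():
    c=viewer.camera(n); pickle.dump(c,open(n+"_3.pkl","wb")); ims.append(cv2.resize(c["img"][v0:v1,u0:u1,::-1],(400,400),interpolation=2))
cv2.imwrite("pics/s3.png",np.hstack(ims))
E
```

```text
[ 0.55023232 -0.06504752  0.11665441] [-3.14122706e+00  5.71454148e-05  1.45068773e+00] 0.01008954740984049 [ 0.34621623 -0.14146115 -3.47772338] 29.999776482582092
```

View pics/s3.png

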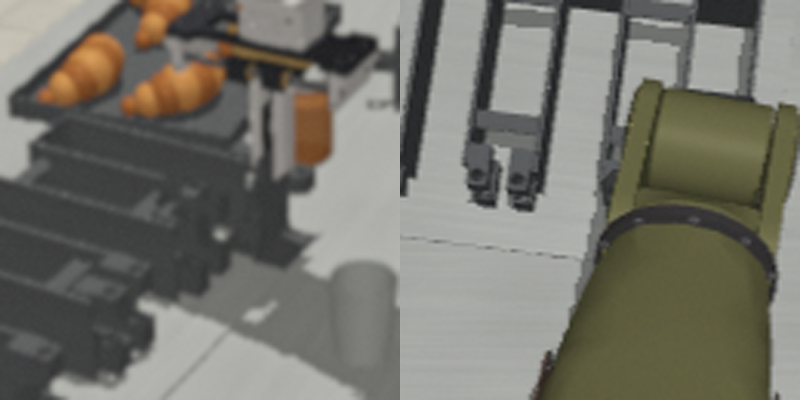

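Call:
step_arm(plan=[{"dx":0.012,"dy":0,"dz":0.1,"rx":0,"ry":0,"rz":0,"claw":1},{"dx":0,"dy":0,"dz":0.042,"rx":0,"ry":0,"rz":0,"claw":1},{"dx":0,"dy":0,"dz":0,"rx":0,"ry":0,"rz":0,"claw":1},{"dx":0,"dy":0,"dz":0,"rx":0,"ry":0,"rz":0,"claw":1}])

```text
time_s: 8.95
ee_pos: [0.5506, -0.0631, 0.1022]
eef_rot: [-3.141, -0.0, 1.452]
force: [-0.3, 0.5, -3.1]
grip_width: 0.0097
grip_force: 30.0
```

Call:
step_arm(plan=[{"dx":0,"dy":0.03,"dz":0,"rx":0,"ry":0,"rz":0,"claw":1},{"dx":0,"dy":0.03,"dz":0,"rx":0,"ry":0,"rz":0,"claw":1},{"dx":0,"dy":0.03,"dz":0,"rx":0,"ry":0,"rz":0,"claw":1},{"dx":0,"dy":0.03,"dz":0,"rx":0,"ry":0,"rz":0,"claw":1},{"dx":0,"dy":0,"dz":0,"rx":0,"ry":0,"rz":0,"claw":1}])

```text
time_s: 9.45
ee_pos: [0.5628, -0.0645, 0.1022]
eef_rot: [3.141, -0.0, 1.452]
force: [0.6, -0.1, -3.2]
grip_width: 0.0097
grip_force: 30.0
```

Call:
step_arm(plan=[{"dx":0,"dy":0.03,"dz":0,"rx":0,"ry":0,"rz":0,"claw":1},{"dx":0,"dy":0.03,"dz":0,"rx":0,"ry":0,"rz":0,"claw":1},{"dx":0,"dy":0.03,"dz":0,"rx":0,"ry":0,"rz":0,"claw":1},{"dx":0,"dy":0,"dz":0,"rx":0,"ry":0,"rz":0,"claw":1}])

```text
time_s: 9.85
ee_pos: [0.5718, -0.0656, 0.1022]
eef_rot: [3.141, -0.0, 1.452]
force: [0.4, -0.5, -3.3]
grip_width: 0.0099
grip_force: 30.0
```

Call:
step_arm(plan=[{"dx":0,"dy":0.03,"dz":0,"rx":0,"ry":0,"rz":0,"claw":1},{"dx":0,"dy":0.03,"dz":0,"rx":0,"ry":0,"rz":0,"claw":1},{"dx":0,"dy":0,"dz":0,"rx":0,"ry":0,"rz":0,"claw":1}])

```text
time_s: 10.15
ee_pos: [0.5777, -0.0664, 0.1023]
eef_rot: [3.141, 0.0, 1.452]
force: [0.2, -0.7, -3.9]
grip_width: 0.0097
grip_force: 30.0
```

Call:
step_arm(plan=[{"dx":0,"dy":0.03,"dz":0,"rx":0,"ry":0,"rz":0,"claw":1},{"dx":0,"dy":0.03,"dz":0,"rx":0,"ry":0,"rz":0,"claw":1},{"dx":0,"dy":0,"dz":0,"rx":0,"ry":0,"rz":0,"claw":1}])

```text
time_s: 10.45
ee_pos: [0.5837, -0.067, 0.1022]
eef_rot: [3.141, 0.0, 1.452]
force: [0.1, -1.1, -4.3]
grip_width: 0.0095
grip_force: 30.0
```

Call:
step_arm(plan=[{"dx":0,"dy":0.015,"dz":0,"rx":0,"ry":0,"rz":0,"claw":1},{"dx":0,"dy":0.015,"dz":0,"rx":0,"ry":0,"rz":0,"claw":1},{"dx":0,"dy":0,"dz":0,"rx":0,"ry":0,"rz":0,"claw":1}])

```text
time_s: 10.75
ee_pos: [0.5865, -0.0674, 0.1022]
eef_rot: [3.142, 0.0, 1.452]
force: [-0.4, 0.1, -2.7]
grip_width: 0.0099
grip_force: 30.0
```

Call:
step_arm(plan=[{"dx":0,"dy":0.01,"dz":0,"rx":0,"ry":0,"rz":0,"claw":1},{"dx":0,"dy":0.01,"dz":0,"rx":0,"ry":0,"rz":0,"claw":1},{"dx":0,"dy":0,"dz":0,"rx":0,"ry":0,"rz":0,"claw":1}])

```text
time_s: 11.05
ee_pos: [0.5884, -0.0676, 0.1023]
eef_rot: [3.142, 0.0, 1.452]
force: [-0.2, 0.1, -3.9]
grip_width: 0.0101
grip_force: 30.0
```

Call:
step_arm(plan=[{"dx":0,"dy":0.01,"dz":0,"rx":0,"ry":0,"rz":0,"claw":1},{"dx":0,"dy":0,"dz":0,"rx":0,"ry":0,"rz":0,"claw":1}])

```text
time_s: 11.25
ee_pos: [0.5894, -0.0678, 0.1023]
eef_rot: [3.141, 0.0, 1.452]
force: [-1.2, -0.3, -3.1]
grip_width: 0.0092
grip_force: 30.0
```

Call:
step_arm(plan=[{"dx":0,"dy":0.01,"dz":0,"rx":0,"ry":0,"rz":0,"claw":1},{"dx":0,"dy":0,"dz":0,"rx":0,"ry":0,"rz":0,"claw":1}])

```text
time_s: 11.45
ee_pos: [0.5904, -0.0679, 0.1023]
eef_rot: [3.142, 0.0, 1.452]
force: [0.1, -0.7, -3.2]
grip_width: 0.0096
grip_force: 30.0
```

Call:
step_arm(plan=[{"dx":0,"dy":0.01,"dz":0,"rx":0,"ry":0,"rz":0,"claw":1},{"dx":0,"dy":0,"dz":0,"rx":0,"ry":0,"rz":0,"claw":1}])

```text
time_s: 11.65
ee_pos: [0.5907, -0.0679, 0.1022]
eef_rot: [-3.14, 0.0, 1.452]
force: [-6.1, -0.6, -0.5]
grip_width: 0.0095
grip_force: 30.0
```

Call:
step_arm(plan=[{"dx":0,"dy":-0.015,"dz":0,"rx":0,"ry":0,"rz":0,"claw":1},{"dx":0.015,"dy":0,"dz":0,"rx":0,"ry":0,"rz":0,"claw":1},{"dx":0,"dy":0,"dz":0,"rx":0,"ry":0,"rz":0,"claw":1}])

```text
time_s: 11.95
ee_pos: [0.5901, -0.0662, 0.1023]
eef_rot: [3.141, 0.0, 1.452]
force: [0.2, -0.1, -2.6]
grip_width: 0.0099
grip_force: 30.0
```

Call:
step_arm(plan=[{"dx":0.008,"dy":0,"dz":0,"rx":0,"ry":0,"rz":0,"claw":1},{"dx":0,"dy":0,"dz":0,"rx":0,"ry":0,"rz":0,"claw":1}])

```text
time_s: 12.15
ee_pos: [0.5901, -0.066, 0.1023]
eef_rot: [3.141, 0.001, 1.452]
force: [-0.4, -4.6, -2.7]
grip_width: 0.0094
grip_force: 30.0
```

Call:
step_arm(plan=[{"dx":0.006,"dy":0,"dz":0,"rx":0,"ry":0,"rz":0,"claw":1},{"dx":0,"dy":0,"dz":0,"rx":0,"ry":0,"rz":0,"claw":1}])

```text
time_s: 12.35
ee_pos: [0.5901, -0.0659, 0.1024]
eef_rot: [3.141, 0.002, 1.451]
force: [-1.2, -8.3, -2.1]
grip_width: 0.0099
grip_force: 30.0
```

Call:
step_arm(plan=[{"dx":-0.03,"dy":0,"dz":0,"rx":0,"ry":0,"rz":0,"claw":1},{"dx":-0.03,"dy":0,"dz":0,"rx":0,"ry":0,"rz":0,"claw":1},{"dx":0,"dy":0,"dz":0,"rx":0,"ry":0,"rz":0,"claw":1}])

```text
time_s: 12.65
ee_pos: [0.5894, -0.0711, 0.1022]
eef_rot: [3.142, -0.0, 1.451]
force: [1.4, -0.2, -3.3]
grip_width: 0.0099
grip_force: 30.0
```

Call:
step_arm(plan=[{"dx":-0.01,"dy":0,"dz":0,"rx":0,"ry":0,"rz":0,"claw":1},{"dx":0,"dy":0,"dz":0,"rx":0,"ry":0,"rz":0,"claw":1}])

```text
time_s: 12.85
ee_pos: [0.5893, -0.0718, 0.1022]
eef_rot: [-3.142, -0.0, 1.452]
force: [0.3, -0.2, -2.2]
grip_width: 0.0099
grip_force: 30.0
```

Call:
step_arm(plan=[{"dx":-0.008,"dy":0,"dz":0,"rx":0,"ry":0,"rz":0,"claw":1},{"dx":0,"dy":0,"dz":0,"rx":0,"ry":0,"rz":0,"claw":1}])

```text
time_s: 13.05
ee_pos: [0.5893, -0.0722, 0.1023]
eef_rot: [-3.142, -0.001, 1.452]
force: [0.5, 4.5, -2.4]
grip_width: 0.0099
grip_force: 30.0
```

Call:
step_arm(plan=[{"dx":0.034,"dy":0,"dz":0,"rx":0,"ry":0,"rz":0,"claw":1},{"dx":0,"dy":0.01,"dz":0.01,"rx":0,"ry":0,"rz":0,"claw":1},{"dx":0,"dy":0,"dz":0.006,"rx":0,"ry":0,"rz":0,"claw":1},{"dx":0,"dy":0,"dz":0,"rx":0,"ry":0,"rz":0,"claw":1}])

```text
time_s: 13.45
ee_pos: [0.5904, -0.0694, 0.1007]
eef_rot: [-3.141, -0.0, 1.452]
force: [-4.4, 0.5, 0.9]
grip_width: 0.0099
grip_force: 30.0
```

Call:
step_arm(plan=[{"dx":0,"dy":0.005,"dz":0,"rx":0,"ry":0,"rz":0,"claw":1},{"dx":0,"dy":0,"dz":0.004,"rx":0,"ry":0,"rz":0,"claw":1},{"dx":0,"dy":0,"dz":0,"rx":0,"ry":0,"rz":0,"claw":1}])

```text
time_s: 13.75
ee_pos: [0.5904, -0.0693, 0.1007]
eef_rot: [-3.14, -0.0, 1.452]
force: [-10.7, 2.4, 7.7]
grip_width: 0.0101
grip_force: 30.0
```

Call:
step_arm(plan=[{"dx":0,"dy":-0.005,"dz":0,"rx":0,"ry":0,"rz":0,"claw":0.8},{"dx":0,"dy":0,"dz":0,"rx":0,"ry":0,"rz":0,"claw":0.7},{"dx":0,"dy":0,"dz":0,"rx":0,"ry":0,"rz":0,"claw":0.7},{"dx":0,"dy":0,"dz":-0.2,"rx":0,"ry":0,"rz":0,"claw":0.7},{"dx":0,"dy":0,"dz":-0.4,"rx":0,"ry":0,"rz":0,"claw":0.7},{"dx":0,"dy":0,"dz":-0.4,"rx":0,"ry":0,"rz":0,"claw":0.7},{"dx":0,"dy":0,"dz":-0.4,"rx":0,"ry":0,"rz":0,"claw":0.6},{"dx":0,"dy":0,"dz":0,"rx":0,"ry":0,"rz":0,"claw":0.6}])

```text
time_s: 14.55
ee_pos: [0.5923, -0.0697, 0.2462]
eef_rot: [3.132, 0.001, 1.452]
force: [-0.1, 0.3, -0.3]
grip_width: 0.037
grip_force: 0.0
```

Call:
step_arm(plan=[{"dx":0.412,"dy":-0.086,"dz":0,"rx":0,"ry":0,"rz":0,"claw":0.68},{"dx":0.412,"dy":-0.086,"dz":0,"rx":0,"ry":0,"rz":0,"claw":0.68},{"dx":0.412,"dy":-0.086,"dz":0,"rx":0,"ry":0,"rz":0,"claw":0.68},{"dx":0.412,"dy":-0.086,"dz":0,"rx":0,"ry":0,"rz":0,"claw":0.68},{"dx":0.412,"dy":-0.086,"dz":0,"rx":0,"ry":0,"rz":0,"claw":0.68},{"dx":0.412,"dy":-0.086,"dz":0,"rx":0,"ry":0,"rz":0,"claw":0.68},{"dx":0.412,"dy":-0.086,"dz":0,"rx":0,"ry":0,"rz":0,"claw":0.68},{"dx":0.412,"dy":-0.086,"dz":0,"rx":0,"ry":0,"rz":0,"claw":0.68},{"dx":0.412,"dy":-0.086,"dz":0,"rx":0,"ry":0,"rz":0,"claw":0.68},{"dx":0.412,"dy":-0.086,"dz":0,"rx":0,"ry":0,"rz":0,"claw":0.68}])

```text
time_s: 15.55
ee_pos: [0.5539, 0.3516, 0.2396]
eef_rot: [-3.142, 0.0, 1.452]
force: [0.7, 0.6, -0.4]
grip_width: 0.0299
grip_force: 0.0
```

Call:
step_arm(plan=[{"dx":0,"dy":0,"dz":0,"rx":0,"ry":0,"rz":0,"claw":0.68},{"dx":0,"dy":0,"dz":0,"rx":0,"ry":0,"rz":0,"claw":0.68}])

```text
time_s: 15.75
ee_pos: [0.5539, 0.3504, 0.2392]
eef_rot: [-3.141, 0.001, 1.453]
force: [-0.5, -0.3, -0.2]
grip_width: 0.0303
grip_force: 0.0
```

```bash
python3 look.py 4 "[(.5853,-.0696,-.119),(.5155,-.4285,-1.22)]"; python3 - <<'E'
from h import *
c=pickle.load(open("top_4.pkl","rb"))
cv2.imwrite("pics/t4.png",cv2.resize(c["img"][80:250,170:430,::-1],None,fx=3,fy=3,interpolation=2))
E
```

```text
top [ 0.5854 -0.0721 -0.1196] 0.49
top [ 0.5167 -0.4313 -1.2285] 0.038
side [ 0.6125 -0.0781 -1.3288] 0.325
side [ 0.5161 -0.4251 -1.2153] 0.021
```

View pics/t4.png

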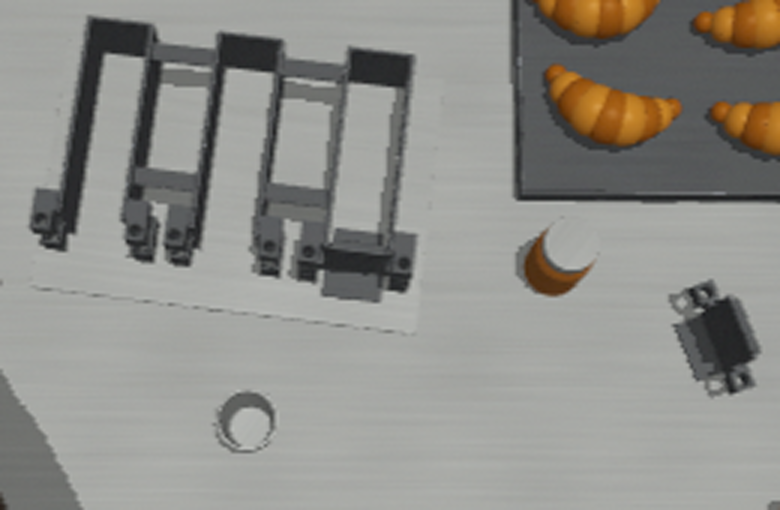

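Call:
step_arm(plan=[{"dx":-0.014,"dy":0.022,"dz":0.4,"rx":0,"ry":0,"rz":0,"claw":0.68},{"dx":0,"dy":0,"dz":0.35,"rx":0,"ry":0,"rz":0,"claw":0.68},{"dx":0,"dy":0,"dz":0.3,"rx":0,"ry":0,"rz":0,"claw":0.68},{"dx":0,"dy":0,"dz":0.15,"rx":0,"ry":0,"rz":0,"claw":0.68},{"dx":0,"dy":0,"dz":0,"rx":0,"ry":0,"rz":0,"claw":0.68},{"dx":0,"dy":0,"dz":0,"rx":0,"ry":0,"rz":0,"claw":0.68}])

```text
time_s: 16.45
ee_pos: [0.5569, 0.3481, 0.1218]
eef_rot: [3.14, -0.001, 1.451]
force: [-0.0, 0.2, 0.7]
grip_width: 0.0301
grip_force: 0.0
```

Call:
step_arm(plan=[{"dx":0,"dy":0,"dz":0,"rx":0,"ry":0,"rz":0,"claw":0.8},{"dx":0,"dy":0,"dz":0,"rx":0,"ry":0,"rz":0,"claw":0.9},{"dx":0,"dy":0,"dz":0,"rx":0,"ry":0,"rz":0,"claw":1},{"dx":0,"dy":0,"dz":0,"rx":0,"ry":0,"rz":0,"claw":1},{"dx":0,"dy":0,"dz":0,"rx":0,"ry":0,"rz":0,"claw":1}], grip_force=20)

```text
time_s: 16.95
ee_pos: [0.5566, 0.3485, 0.1214]
eef_rot: [3.14, -0.001, 1.452]
force: [-1.7, -0.6, 6.5]
grip_width: 0.0136
grip_force: 20.0
```

Call:
step_arm(plan=[{"dx":0,"dy":0,"dz":-0.1,"rx":0,"ry":0,"rz":0,"claw":1},{"dx":0,"dy":0,"dz":-0.3,"rx":0,"ry":0,"rz":0,"claw":1},{"dx":0,"dy":0,"dz":-0.3,"rx":0,"ry":0,"rz":0,"claw":1},{"dx":0,"dy":0,"dz":-0.3,"rx":0,"ry":0,"rz":0,"claw":1},{"dx":0,"dy":0,"dz":-0.2,"rx":0,"ry":0,"rz":0,"claw":1},{"dx":0,"dy":0,"dz":0,"rx":0,"ry":0,"rz":0,"claw":1}])

```text
time_s: 17.55
ee_pos: [0.5568, 0.3487, 0.2439]
eef_rot: [3.137, -0.003, 1.452]
force: [0.4, 0.3, -0.4]
grip_width: 0.0134
grip_force: 20.0
```

Call:
step_arm(plan=[{"dx":-0.406,"dy":0.087,"dz":0,"rx":0,"ry":0,"rz":0,"claw":1},{"dx":-0.406,"dy":0.087,"dz":0,"rx":0,"ry":0,"rz":0,"claw":1},{"dx":-0.406,"dy":0.087,"dz":0,"rx":0,"ry":0,"rz":0,"claw":1},{"dx":-0.406,"dy":0.087,"dz":0,"rx":0,"ry":0,"rz":0,"claw":1},{"dx":-0.406,"dy":0.087,"dz":0,"rx":0,"ry":0,"rz":0,"claw":1},{"dx":-0.406,"dy":0.087,"dz":0,"rx":0,"ry":0,"rz":0,"claw":1},{"dx":-0.406,"dy":0.087,"dz":0,"rx":0,"ry":0,"rz":0,"claw":1},{"dx":-0.406,"dy":0.087,"dz":0,"rx":0,"ry":0,"rz":0,"claw":1},{"dx":-0.406,"dy":0.087,"dz":0,"rx":0,"ry":0,"rz":0,"claw":1}])

```text
time_s: 18.45
ee_pos: [0.59, -0.0255, 0.2391]
eef_rot: [-3.14, 0.0, 1.452]
force: [0.5, 0.5, -0.8]
grip_width: 0.0133
grip_force: 20.0
```

Call:
step_arm(plan=[{"dx":0,"dy":0,"dz":0,"rx":0,"ry":0,"rz":0,"claw":1},{"dx":0,"dy":0,"dz":0,"rx":0,"ry":0,"rz":0,"claw":1}])

```text
time_s: 18.65
ee_pos: [0.5902, -0.0244, 0.2391]
eef_rot: [-3.14, -0.0, 1.45]
force: [-0.6, -0.4, -1.0]
grip_width: 0.0134
grip_force: 20.0
```

```bash
python3 - <<'E'
from station import telemetry,viewer
from h import *
o=telemetry.get_obs(); print(o["ee_pos"],o["eef_rot"],o["grip_width"],o["force"])
c=viewer.camera("side"); pickle.dump(c,open("side_5.pkl","wb"))
x,y,z=o["ee_pos"]; W=cloud(c)
# rod pixels
m=(np.hypot(W[...,0]-x,W[...,1]-y)<.02)&(W[...,2]>z-.105)&(W[...,2]<z-.02)
v,u=np.nonzero(m); print(m.sum(),W[m].mean(0) if m.any() else 0)
p=proj(c,np.array([[x,y,z-.105],[x,y,z-.03]])); print(p)
for vv in sorted(set(v)): print(vv,u[v==vv].min(),u[v==vv].max(),end=" | ")
u0,v0=p.mean(0).astype(int)-40
im=c["img"][v0:v0+80,u0:u0+80,::-1]; im=cv2.resize(im,None,fx=7,fy=7,interpolation=2)
cv2.polylines(im,[np.int32((p-[u0,v0]+.5)*7)],False,(0,0,255),1); cv2.imwrite("pics/s5.png",im)
E
```

```text
[ 0.5901667  -0.02441967  0.23912452] [-3.13991584e+00 -9.36772785e-05  1.45007918e+00] 0.013366314511109728 [-0.5954032  -0.43171549 -0.96465288]
77 [ 0.58857504 -0.01888935  0.18274427]
[[253.76485183 184.87216255]
 [252.9316743  161.85850785]]
160 250 255 | 161 250 255 | 162 250 255 | 163 252 254 | 164 252 254 | 165 252 254 | 166 252 254 | 167 252 254 | 168 252 254 | 169 252 254 | 170 252 254 | 171 252 254 | 172 252 254 | 173 252 254 | 174 252 254 | 175 252 254 | 176 252 254 | 177 252 254 | 178 252 254 | 179 252 254 | 180 252 254 | 181 253 254 | 182 253 254 | 183 253 254 | 184 253 254 | 185 254 254 |
```

View pics/s5.png

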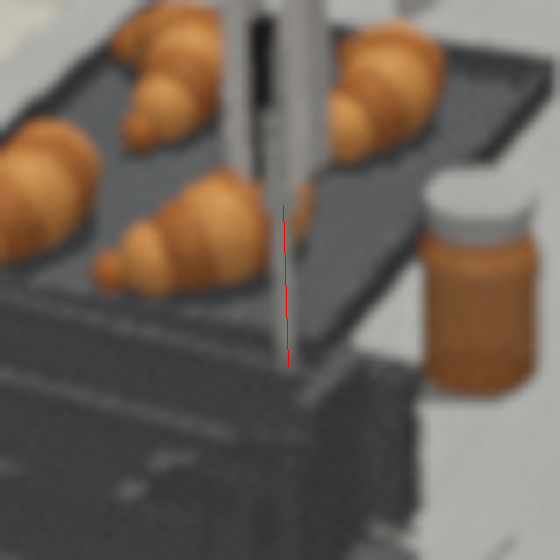

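Call:
step_arm(plan=[{"dx":0.006,"dy":0.005,"dz":0.25,"rx":0,"ry":0,"rz":0,"claw":1},{"dx":0,"dy":0,"dz":0.12,"rx":0,"ry":0,"rz":0,"claw":1},{"dx":0,"dy":0,"dz":0,"rx":0,"ry":0,"rz":0,"claw":1},{"dx":0,"dy":0,"dz":0,"rx":0,"ry":0,"rz":0,"claw":1}])

```text
time_s: 19.1
ee_pos: [0.5912, -0.0227, 0.2036]
eef_rot: [-3.142, -0.0, 1.453]
force: [1.1, -0.0, -0.6]
grip_width: 0.0135
grip_force: 20.0
```

Call:
step_arm(plan=[{"dx":0,"dy":0,"dz":0.03,"rx":0,"ry":0,"rz":0,"claw":1},{"dx":0,"dy":0,"dz":0.03,"rx":0,"ry":0,"rz":0,"claw":1},{"dx":0,"dy":0,"dz":0.03,"rx":0,"ry":0,"rz":0,"claw":1},{"dx":0,"dy":0,"dz":0,"rx":0,"ry":0,"rz":0,"claw":1}])

```text
time_s: 19.5
ee_pos: [0.5909, -0.0233, 0.1939]
eef_rot: [-3.141, 0.0, 1.452]
force: [-0.4, -0.8, -0.6]
grip_width: 0.0134
grip_force: 20.0
```

Call:
step_arm(plan=[{"dx":0,"dy":0,"dz":0.03,"rx":0,"ry":0,"rz":0,"claw":1},{"dx":0,"dy":0,"dz":0.03,"rx":0,"ry":0,"rz":0,"claw":1},{"dx":0,"dy":0,"dz":0,"rx":0,"ry":0,"rz":0,"claw":1}])

```text
time_s: 19.8
ee_pos: [0.5909, -0.0233, 0.1877]
eef_rot: [-3.141, 0.0, 1.452]
force: [0.5, 0.6, 0.0]
grip_width: 0.0134
grip_force: 20.0
```

Call:
step_arm(plan=[{"dx":0,"dy":0,"dz":0.03,"rx":0,"ry":0,"rz":0,"claw":1},{"dx":0,"dy":0,"dz":0.03,"rx":0,"ry":0,"rz":0,"claw":1},{"dx":0,"dy":0,"dz":0.03,"rx":0,"ry":0,"rz":0,"claw":1},{"dx":0,"dy":0,"dz":0,"rx":0,"ry":0,"rz":0,"claw":1}])

```text
time_s: 20.2
ee_pos: [0.5909, -0.0233, 0.1787]
eef_rot: [-3.141, 0.0, 1.452]
force: [-0.4, 0.8, -0.5]
grip_width: 0.0137
grip_force: 20.0
```

Call:
step_arm(plan=[{"dx":0,"dy":0,"dz":0.03,"rx":0,"ry":0,"rz":0,"claw":1},{"dx":0,"dy":0,"dz":0.03,"rx":0,"ry":0,"rz":0,"claw":1},{"dx":0,"dy":0,"dz":0.03,"rx":0,"ry":0,"rz":0,"claw":1},{"dx":0,"dy":0,"dz":0,"rx":0,"ry":0,"rz":0,"claw":1}])

```text
time_s: 20.6
ee_pos: [0.5909, -0.0233, 0.1697]
eef_rot: [-3.141, 0.0, 1.452]
force: [-1.0, 0.4, 0.1]
grip_width: 0.0135
grip_force: 20.0
```

Call:
step_arm(plan=[{"dx":0,"dy":0,"dz":0.03,"rx":0,"ry":0,"rz":0,"claw":1},{"dx":0,"dy":0,"dz":0.03,"rx":0,"ry":0,"rz":0,"claw":1},{"dx":0,"dy":0,"dz":0,"rx":0,"ry":0,"rz":0,"claw":1}])

```text
time_s: 20.9
ee_pos: [0.5909, -0.0233, 0.1637]
eef_rot: [-3.141, 0.0, 1.452]
force: [0.7, 0.0, -1.1]
grip_width: 0.0137
grip_force: 20.0
```

In the ear now. Continue down.

Call:
step_arm(plan=[{"dx":0,"dy":0,"dz":0.03,"rx":0,"ry":0,"rz":0,"claw":1},{"dx":0,"dy":0,"dz":0.03,"rx":0,"ry":0,"rz":0,"claw":1},{"dx":0,"dy":0,"dz":0.03,"rx":0,"ry":0,"rz":0,"claw":1},{"dx":0,"dy":0,"dz":0,"rx":0,"ry":0,"rz":0,"claw":1}])

```text
time_s: 21.3
ee_pos: [0.5909, -0.0233, 0.1547]
eef_rot: [-3.141, 0.0, 1.452]
force: [0.3, 0.7, -0.0]
grip_width: 0.0135
grip_force: 20.0
```

Call:
step_arm(plan=[{"dx":0,"dy":0,"dz":0.03,"rx":0,"ry":0,"rz":0,"claw":1},{"dx":0,"dy":0,"dz":0.03,"rx":0,"ry":0,"rz":0,"claw":1},{"dx":0,"dy":0,"dz":0.03,"rx":0,"ry":0,"rz":0,"claw":1},{"dx":0,"dy":0,"dz":0,"rx":0,"ry":0,"rz":0,"claw":1}])

```text
time_s: 21.7
ee_pos: [0.5909, -0.0233, 0.1457]
eef_rot: [-3.141, 0.0, 1.452]
force: [0.3, -0.1, -0.7]
grip_width: 0.0131
grip_force: 20.0
```

Call:
step_arm(plan=[{"dx":0,"dy":0,"dz":0.03,"rx":0,"ry":0,"rz":0,"claw":1},{"dx":0,"dy":0,"dz":0.03,"rx":0,"ry":0,"rz":0,"claw":1},{"dx":0,"dy":0,"dz":0.03,"rx":0,"ry":0,"rz":0,"claw":1},{"dx":0,"dy":0,"dz":0,"rx":0,"ry":0,"rz":0,"claw":1}])

```text
time_s: 22.1
ee_pos: [0.5909, -0.0233, 0.1367]
eef_rot: [-3.141, 0.0, 1.452]
force: [-1.3, -0.1, -0.6]
grip_width: 0.0135
grip_force: 20.0
```

Call:
step_arm(plan=[{"dx":0,"dy":0,"dz":0.03,"rx":0,"ry":0,"rz":0,"claw":1},{"dx":0,"dy":0,"dz":0.03,"rx":0,"ry":0,"rz":0,"claw":1},{"dx":0,"dy":0,"dz":0.02,"rx":0,"ry":0,"rz":0,"claw":1},{"dx":0,"dy":0,"dz":0,"rx":0,"ry":0,"rz":0,"claw":1}])

```text
time_s: 22.5
ee_pos: [0.591, -0.0233, 0.1289]
eef_rot: [-3.141, 0.0, 1.452]
force: [0.0, -0.2, -0.4]
grip_width: 0.0135
grip_force: 20.0
```

Call:
step_arm(plan=[{"dx":0,"dy":0,"dz":0.03,"rx":0,"ry":0,"rz":0,"claw":1},{"dx":0,"dy":0,"dz":0.03,"rx":0,"ry":0,"rz":0,"claw":1},{"dx":0,"dy":0,"dz":0.03,"rx":0,"ry":0,"rz":0,"claw":1},{"dx":0,"dy":0,"dz":0,"rx":0,"ry":0,"rz":0,"claw":1}])

```text
time_s: 22.9
ee_pos: [0.5909, -0.0233, 0.1197]
eef_rot: [-3.141, 0.0, 1.452]
force: [-0.2, 0.0, 0.6]
grip_width: 0.0133
grip_force: 20.0
```

Call:
step_arm(plan=[{"dx":0,"dy":0,"dz":0.015,"rx":0,"ry":0,"rz":0,"claw":1},{"dx":0,"dy":0,"dz":0,"rx":0,"ry":0,"rz":0,"claw":1}])

```text
time_s: 23.1
ee_pos: [0.591, -0.0233, 0.1186]
eef_rot: [-3.141, 0.0, 1.452]
force: [-0.6, 0.1, 0.2]
grip_width: 0.0133
grip_force: 20.0
```

Call:
step_arm(plan=[{"dx":0,"dy":0,"dz":0,"rx":0,"ry":0,"rz":0,"claw":0.8},{"dx":0,"dy":0,"dz":0,"rx":0,"ry":0,"rz":0,"claw":0.68},{"dx":0,"dy":0,"dz":0,"rx":0,"ry":0,"rz":0,"claw":0.68},{"dx":0,"dy":0,"dz":-0.2,"rx":0,"ry":0,"rz":0,"claw":0.68},{"dx":0,"dy":0,"dz":-0.4,"rx":0,"ry":0,"rz":0,"claw":0.68},{"dx":0,"dy":0,"dz":-0.4,"rx":0,"ry":0,"rz":0,"claw":0.68},{"dx":0,"dy":0,"dz":-0.2,"rx":0,"ry":0,"rz":0,"claw":0.68}])

```text
time_s: 23.8
ee_pos: [0.5917, -0.0234, 0.2426]
eef_rot: [3.137, -0.0, 1.452]
force: [-0.3, 0.2, -0.0]
grip_width: 0.0298
grip_force: 0.0
```

Call:
step_arm(plan=[{"dx":0.408,"dy":-0.132,"dz":0,"rx":0,"ry":0,"rz":0,"claw":0.68},{"dx":0.408,"dy":-0.132,"dz":0,"rx":0,"ry":0,"rz":0,"claw":0.68},{"dx":0.408,"dy":-0.132,"dz":0,"rx":0,"ry":0,"rz":0,"claw":0.68},{"dx":0.408,"dy":-0.132,"dz":0,"rx":0,"ry":0,"rz":0,"claw":0.68},{"dx":0.408,"dy":-0.132,"dz":0,"rx":0,"ry":0,"rz":0,"claw":0.68},{"dx":0.408,"dy":-0.132,"dz":0,"rx":0,"ry":0,"rz":0,"claw":0.68},{"dx":0.408,"dy":-0.132,"dz":0,"rx":0,"ry":0,"rz":0,"claw":0.68},{"dx":0.408,"dy":-0.132,"dz":0,"rx":0,"ry":0,"rz":0,"claw":0.68},{"dx":0.408,"dy":-0.132,"dz":0,"rx":0,"ry":0,"rz":0,"claw":0.68},{"dx":0,"dy":0,"dz":0,"rx":0,"ry":0,"rz":0,"claw":0.68}])

```text
time_s: 24.8
ee_pos: [0.5151, 0.3595, 0.2384]
eef_rot: [-3.141, -0.0, 1.456]
force: [0.9, -0.1, 0.4]
grip_width: 0.0297
grip_force: 0.0
```

Call:
step_arm(plan=[{"dx":0,"dy":0,"dz":0,"rx":0,"ry":0,"rz":0,"claw":0.68},{"dx":0,"dy":0,"dz":0,"rx":0,"ry":0,"rz":0,"claw":0.68}])

```text
time_s: 25.0
ee_pos: [0.5171, 0.3546, 0.2388]
eef_rot: [3.142, 0.0, 1.451]
force: [1.4, 0.1, -0.3]
grip_width: 0.0301
grip_force: 0.0
```

```bash
cat > st.py <<'E'
from station import viewer
from h import *
# report pin tops near mould holes / rack and plate fits
from scipy import ndimage as nd
c=viewer.camera("top"); pickle.dump(c,open("top_l.pkl","wb")); W=cloud(c)
w=W[90:200,175:330]; lab,n=nd.label((w[...,2]>.118)&(w[...,2]<.16)&(w[...,0]>.54))
for i in range(1,n+1):
    q=w[lab==i]
    if len(q)>6: print("pin?",len(q),q.mean(0).round(4),q[:,2].max().round(4))
print("B",*fit(c,(.5155,-.4285,-1.22)))
E
python3 st.py
```

```text
pin? 24 [ 0.5888 -0.0244  0.1289] 0.1327
B [ 0.51662141 -0.43134291 -1.22135948] 0.037102993577718735
```

Call:
step_arm(plan=[{"dx":0.01,"dy":-0.005,"dz":0.4,"rx":0,"ry":0,"rz":0,"claw":0.68},{"dx":0,"dy":0,"dz":0.35,"rx":0,"ry":0,"rz":0,"claw":0.68},{"dx":0,"dy":0,"dz":0.3,"rx":0,"ry":0,"rz":0,"claw":0.68},{"dx":0,"dy":0,"dz":0.12,"rx":0,"ry":0,"rz":0,"claw":0.68},{"dx":0,"dy":0,"dz":0,"rx":0,"ry":0,"rz":0,"claw":0.68},{"dx":0,"dy":0,"dz":0,"rx":0,"ry":0,"rz":0,"claw":0.68}])

```text
time_s: 25.65
ee_pos: [0.5172, 0.3564, 0.1234]
eef_rot: [3.14, -0.001, 1.451]
force: [0.3, 0.5, 0.7]
grip_width: 0.0302
grip_force: 0.0
```

Call:
step_arm(plan=[{"dx":0,"dy":0,"dz":0,"rx":0,"ry":0,"rz":0,"claw":0.8},{"dx":0,"dy":0,"dz":0,"rx":0,"ry":0,"rz":0,"claw":0.9},{"dx":0,"dy":0,"dz":0,"rx":0,"ry":0,"rz":0,"claw":1},{"dx":0,"dy":0,"dz":0,"rx":0,"ry":0,"rz":0,"claw":1},{"dx":0,"dy":0,"dz":0,"rx":0,"ry":0,"rz":0,"claw":1}])

```text
time_s: 26.15
ee_pos: [0.5167, 0.3567, 0.1228]
eef_rot: [3.14, -0.001, 1.452]
force: [0.4, -0.1, 5.9]
grip_width: 0.0135
grip_force: 20.0
```

Call:
step_arm(plan=[{"dx":0,"dy":0,"dz":-0.1,"rx":0,"ry":0,"rz":0,"claw":1},{"dx":0,"dy":0,"dz":-0.3,"rx":0,"ry":0,"rz":0,"claw":1},{"dx":0,"dy":0,"dz":-0.3,"rx":0,"ry":0,"rz":0,"claw":1},{"dx":0,"dy":0,"dz":-0.3,"rx":0,"ry":0,"rz":0,"claw":1},{"dx":0,"dy":0,"dz":-0.25,"rx":0,"ry":0,"rz":0,"claw":1},{"dx":0,"dy":0,"dz":0,"rx":0,"ry":0,"rz":0,"claw":1},{"dx":0,"dy":0,"dz":0,"rx":0,"ry":0,"rz":0,"claw":1}])

```text
time_s: 26.85
ee_pos: [0.5162, 0.3564, 0.2465]
eef_rot: [-3.142, 0.0, 1.452]
force: [0.3, 0.1, -1.0]
grip_width: 0.0133
grip_force: 20.0
```

Call:
step_arm(plan=[{"dx":-0.42,"dy":0.108,"dz":0,"rx":0,"ry":0,"rz":0,"claw":1},{"dx":-0.42,"dy":0.108,"dz":0,"rx":0,"ry":0,"rz":0,"claw":1},{"dx":-0.42,"dy":0.108,"dz":0,"rx":0,"ry":0,"rz":0,"claw":1},{"dx":-0.42,"dy":0.108,"dz":0,"rx":0,"ry":0,"rz":0,"claw":1},{"dx":-0.42,"dy":0.108,"dz":0,"rx":0,"ry":0,"rz":0,"claw":1},{"dx":-0.42,"dy":0.108,"dz":0,"rx":0,"ry":0,"rz":0,"claw":1},{"dx":-0.42,"dy":0.108,"dz":0,"rx":0,"ry":0,"rz":0,"claw":1},{"dx":-0.42,"dy":0.108,"dz":0,"rx":0,"ry":0,"rz":0,"claw":1},{"dx":-0.42,"dy":0.108,"dz":0,"rx":0,"ry":0,"rz":0,"claw":1},{"dx":-0.42,"dy":0.108,"dz":0,"rx":0,"ry":0,"rz":0,"claw":1}])

```text
time_s: 27.85
ee_pos: [0.5731, -0.0751, 0.245]
eef_rot: [-3.139, -0.0, 1.452]
force: [0.2, 0.4, -0.0]
grip_width: 0.0136
grip_force: 20.0
```

Call:
step_arm(plan=[{"dx":-0.4,"dy":0.108,"dz":0,"rx":0,"ry":0,"rz":0,"claw":1},{"dx":0,"dy":0,"dz":0,"rx":0,"ry":0,"rz":0,"claw":1},{"dx":0,"dy":0,"dz":0,"rx":0,"ry":0,"rz":0,"claw":1},{"dx":0,"dy":0,"dz":0.15,"rx":0,"ry":0,"rz":0,"claw":1},{"dx":0,"dy":0,"dz":0.2,"rx":0,"ry":0,"rz":0,"claw":1},{"dx":0,"dy":0,"dz":0,"rx":0,"ry":0,"rz":0,"claw":1},{"dx":0,"dy":0,"dz":0,"rx":0,"ry":0,"rz":0,"claw":1},{"dx":0,"dy":0,"dz":0,"rx":0,"ry":0,"rz":0,"claw":1}])

```text
time_s: 28.65
ee_pos: [0.58, -0.1139, 0.2127]
eef_rot: [3.14, 0.0, 1.452]
force: [0.3, 0.5, -0.4]
grip_width: 0.0135
grip_force: 20.0
```

Call:
step_arm(plan=[{"dx":-0.01,"dy":0,"dz":0.1,"rx":0,"ry":0,"rz":0,"claw":1},{"dx":0,"dy":0,"dz":0.03,"rx":0,"ry":0,"rz":0,"claw":1},{"dx":0,"dy":0,"dz":0.03,"rx":0,"ry":0,"rz":0,"claw":1},{"dx":0,"dy":0,"dz":0.03,"rx":0,"ry":0,"rz":0,"claw":1},{"dx":0,"dy":0,"dz":0,"rx":0,"ry":0,"rz":0,"claw":1}])

```text
time_s: 29.15
ee_pos: [0.5794, -0.1154, 0.1923]
eef_rot: [-3.141, -0.0, 1.452]
force: [-0.8, -0.7, -0.4]
grip_width: 0.0139
grip_force: 20.0
```

Call:
step_arm(plan=[{"dx":0,"dy":0,"dz":0.03,"rx":0,"ry":0,"rz":0,"claw":1},{"dx":0,"dy":0,"dz":0.03,"rx":0,"ry":0,"rz":0,"claw":1},{"dx":0,"dy":0,"dz":0.03,"rx":0,"ry":0,"rz":0,"claw":1},{"dx":0,"dy":0,"dz":0,"rx":0,"ry":0,"rz":0,"claw":1}])

```text
time_s: 29.55
ee_pos: [0.5794, -0.1154, 0.1832]
eef_rot: [-3.141, -0.0, 1.452]
force: [0.2, -0.1, -1.5]
grip_width: 0.0137
grip_force: 20.0
```

Call:
step_arm(plan=[{"dx":0,"dy":0,"dz":0.03,"rx":0,"ry":0,"rz":0,"claw":1},{"dx":0,"dy":0,"dz":0.03,"rx":0,"ry":0,"rz":0,"claw":1},{"dx":0,"dy":0,"dz":0.03,"rx":0,"ry":0,"rz":0,"claw":1},{"dx":0,"dy":0,"dz":0,"rx":0,"ry":0,"rz":0,"claw":1}])

```text
time_s: 29.95
ee_pos: [0.5794, -0.1154, 0.1742]
eef_rot: [-3.141, -0.0, 1.452]
force: [0.2, 0.7, -1.0]
grip_width: 0.014
grip_force: 20.0
```

Call:
step_arm(plan=[{"dx":0,"dy":0,"dz":0.03,"rx":0,"ry":0,"rz":0,"claw":1},{"dx":0,"dy":0,"dz":0.03,"rx":0,"ry":0,"rz":0,"claw":1},{"dx":0,"dy":0,"dz":0.03,"rx":0,"ry":0,"rz":0,"claw":1},{"dx":0,"dy":0,"dz":0,"rx":0,"ry":0,"rz":0,"claw":1}])

```text
time_s: 30.35
ee_pos: [0.5794, -0.1154, 0.1652]
eef_rot: [-3.141, -0.0, 1.452]
force: [0.1, -0.0, -0.4]
grip_width: 0.0132
grip_force: 20.0
```

Call:
step_arm(plan=[{"dx":0,"dy":0,"dz":0.03,"rx":0,"ry":0,"rz":0,"claw":1},{"dx":0,"dy":0,"dz":0.03,"rx":0,"ry":0,"rz":0,"claw":1},{"dx":0,"dy":0,"dz":0.03,"rx":0,"ry":0,"rz":0,"claw":1},{"dx":0,"dy":0,"dz":0,"rx":0,"ry":0,"rz":0,"claw":1}])

```text
time_s: 30.75
ee_pos: [0.5794, -0.1153, 0.1562]
eef_rot: [-3.141, -0.0, 1.452]
force: [-0.2, -1.2, 0.1]
grip_width: 0.0136
grip_force: 20.0
```

Call:
step_arm(plan=[{"dx":0,"dy":0,"dz":0.03,"rx":0,"ry":0,"rz":0,"claw":1},{"dx":0,"dy":0,"dz":0.03,"rx":0,"ry":0,"rz":0,"claw":1},{"dx":0,"dy":0,"dz":0.03,"rx":0,"ry":0,"rz":0,"claw":1},{"dx":0,"dy":0,"dz":0,"rx":0,"ry":0,"rz":0,"claw":1}])

```text
time_s: 31.15
ee_pos: [0.5794, -0.1153, 0.1472]
eef_rot: [-3.141, -0.0, 1.452]
force: [-0.1, 0.2, -0.8]
grip_width: 0.0137
grip_force: 20.0
```

Call:
step_arm(plan=[{"dx":0,"dy":0,"dz":0.03,"rx":0,"ry":0,"rz":0,"claw":1},{"dx":0,"dy":0,"dz":0.03,"rx":0,"ry":0,"rz":0,"claw":1},{"dx":0,"dy":0,"dz":0.03,"rx":0,"ry":0,"rz":0,"claw":1},{"dx":0,"dy":0,"dz":0,"rx":0,"ry":0,"rz":0,"claw":1}])

```text
time_s: 31.55
ee_pos: [0.5794, -0.1154, 0.1382]
eef_rot: [-3.141, -0.0, 1.452]
force: [0.9, -0.0, -0.1]
grip_width: 0.0136
grip_force: 20.0
```

Call:
step_arm(plan=[{"dx":0,"dy":0,"dz":0.03,"rx":0,"ry":0,"rz":0,"claw":1},{"dx":0,"dy":0,"dz":0.03,"rx":0,"ry":0,"rz":0,"claw":1},{"dx":0,"dy":0,"dz":0.03,"rx":0,"ry":0,"rz":0,"claw":1},{"dx":0,"dy":0,"dz":0,"rx":0,"ry":0,"rz":0,"claw":1}])

```text
time_s: 31.95
ee_pos: [0.5794, -0.1153, 0.1292]
eef_rot: [-3.141, -0.0, 1.452]
force: [-0.4, 1.2, 0.2]
grip_width: 0.0138
grip_force: 20.0
```

Call:
step_arm(plan=[{"dx":0,"dy":0,"dz":0.03,"rx":0,"ry":0,"rz":0,"claw":1},{"dx":0,"dy":0,"dz":0.03,"rx":0,"ry":0,"rz":0,"claw":1},{"dx":0,"dy":0,"dz":0.02,"rx":0,"ry":0,"rz":0,"claw":1},{"dx":0,"dy":0,"dz":0,"rx":0,"ry":0,"rz":0,"claw":1}])

```text
time_s: 32.35
ee_pos: [0.5794, -0.1154, 0.1213]
eef_rot: [-3.141, -0.0, 1.452]
force: [-0.2, 0.1, -0.6]
grip_width: 0.0132
grip_force: 20.0
```

Call:
step_arm(plan=[{"dx":0,"dy":0,"dz":0.015,"rx":0,"ry":0,"rz":0,"claw":1},{"dx":0,"dy":0,"dz":0,"rx":0,"ry":0,"rz":0,"claw":0.8},{"dx":0,"dy":0,"dz":0,"rx":0,"ry":0,"rz":0,"claw":0.68},{"dx":0,"dy":0,"dz":0,"rx":0,"ry":0,"rz":0,"claw":0.68},{"dx":0,"dy":0,"dz":-0.2,"rx":0,"ry":0,"rz":0,"claw":0.68},{"dx":0,"dy":0,"dz":-0.4,"rx":0,"ry":0,"rz":0,"claw":0.68},{"dx":0,"dy":0,"dz":-0.4,"rx":0,"ry":0,"rz":0,"claw":0.68},{"dx":0,"dy":0,"dz":-0.2,"rx":0,"ry":0,"rz":0,"claw":0.5}])

```text
time_s: 33.15
ee_pos: [0.5802, -0.1156, 0.2441]
eef_rot: [3.137, 0.001, 1.452]
force: [-0.5, -0.9, 0.8]
grip_width: 0.0347
grip_force: 0.0
```

Call:
step_arm(plan=[{"dx":0,"dy":0,"dz":0,"rx":0,"ry":0,"rz":0.0702,"claw":0.5},{"dx":0,"dy":0,"dz":0,"rx":0,"ry":0,"rz":0.0702,"claw":0.5},{"dx":0,"dy":0,"dz":0,"rx":0,"ry":0,"rz":0.0702,"claw":0.5},{"dx":0,"dy":0,"dz":0,"rx":0,"ry":0,"rz":0.0702,"claw":0.5},{"dx":0,"dy":0,"dz":0,"rx":0,"ry":0,"rz":0.0702,"claw":0.5},{"dx":0,"dy":0,"dz":0,"rx":0,"ry":0,"rz":0.0702,"claw":0.5},{"dx":0,"dy":0,"dz":0,"rx":0,"ry":0,"rz":0.0702,"claw":0.5},{"dx":0,"dy":0,"dz":0,"rx":0,"ry":0,"rz":0.0702,"claw":0.5},{"dx":0,"dy":0,"dz":0,"rx":0,"ry":0,"rz":0.0702,"claw":0.5},{"dx":0,"dy":0,"dz":0,"rx":0,"ry":0,"rz":0.0702,"claw":0.5}])

```text
time_s: 34.15
ee_pos: [0.5796, -0.1154, 0.2403]
eef_rot: [3.142, -0.0, 0.344]
force: [0.2, 0.4, 0.0]
grip_width: 0.0469
grip_force: 0.0
```

```bash
python3 look.py 6 "[(.5155,-.4285,-1.22)]"; python3 - <<'E'
from station import telemetry
o=telemetry.get_obs(); print(o["ee_pos"],o["eef_rot"],o["time_s"])
E
```

```text
top [ 0.5163 -0.4312 -1.2315] 0.029
side [ 0.5167 -0.4266 -1.2382] 0.025
[ 0.57956753 -0.11540753  0.24033484] [ 3.14151715e+00 -1.11239435e-04  3.47218360e-01] 34.25
```

Call:
step_arm(plan=[{"dx":-0.208,"dy":0.346,"dz":0,"rx":0,"ry":0,"rz":0,"claw":0.5},{"dx":-0.208,"dy":0.346,"dz":0,"rx":0,"ry":0,"rz":0,"claw":0.5},{"dx":-0.208,"dy":0.346,"dz":0,"rx":0,"ry":0,"rz":0,"claw":0.5},{"dx":-0.208,"dy":0.346,"dz":0,"rx":0,"ry":0,"rz":0,"claw":0.5},{"dx":-0.208,"dy":0.346,"dz":0,"rx":0,"ry":0,"rz":0,"claw":0.5},{"dx":-0.208,"dy":0.346,"dz":0,"rx":0,"ry":0,"rz":0,"claw":0.5},{"dx":-0.208,"dy":0.346,"dz":0,"rx":0,"ry":0,"rz":0,"claw":0.5},{"dx":-0.208,"dy":0.346,"dz":0,"rx":0,"ry":0,"rz":0,"claw":0.5},{"dx":0,"dy":0,"dz":0,"rx":0,"ry":0,"rz":0,"claw":0.5},{"dx":0,"dy":0,"dz":0,"rx":0,"ry":0,"rz":0,"claw":0.5}])

```text
time_s: 35.25
ee_pos: [0.5175, -0.4329, 0.2398]
eef_rot: [-3.141, 0.0, 0.35]
force: [0.4, 1.3, 0.1]
grip_width: 0.047
grip_force: 0.0
```

Call:
step_arm(plan=[{"dx":0,"dy":0,"dz":0.4,"rx":0,"ry":0,"rz":0,"claw":0.5},{"dx":0,"dy":0,"dz":0.4,"rx":0,"ry":0,"rz":0,"claw":0.5},{"dx":0,"dy":0,"dz":0,"rx":0,"ry":0,"rz":0,"claw":0.5},{"dx":0,"dy":0,"dz":0,"rx":0,"ry":0,"rz":0,"claw":0.5}])

```text
time_s: 35.65
ee_pos: [0.5185, -0.4317, 0.1615]
eef_rot: [3.141, -0.0, 0.351]
force: [0.5, 0.3, 2.1]
grip_width: 0.047
grip_force: 0.0
```

Call:
step_arm(plan=[{"dx":-0.008,"dy":0.017,"dz":0.3,"rx":0,"ry":0,"rz":0.004,"claw":0.5},{"dx":0,"dy":0,"dz":0.25,"rx":0,"ry":0,"rz":0,"claw":0.5},{"dx":0,"dy":0,"dz":0.1,"rx":0,"ry":0,"rz":0,"claw":0.5},{"dx":0,"dy":0,"dz":0,"rx":0,"ry":0,"rz":0,"claw":0.5},{"dx":0,"dy":0,"dz":0,"rx":0,"ry":0,"rz":0,"claw":0.5}])

```text
time_s: 36.15
ee_pos: [0.5185, -0.4348, 0.0977]
eef_rot: [3.139, -0.001, 0.343]
force: [-0.2, -0.1, -0.0]
grip_width: 0.047
grip_force: 0.0
```

Call:
step_arm(plan=[{"dx":0,"dy":0,"dz":0,"rx":0,"ry":0,"rz":0,"claw":0.7},{"dx":0,"dy":0,"dz":0,"rx":0,"ry":0,"rz":0,"claw":0.85},{"dx":0,"dy":0,"dz":0,"rx":0,"ry":0,"rz":0,"claw":1},{"dx":0,"dy":0,"dz":0,"rx":0,"ry":0,"rz":0,"claw":1},{"dx":0,"dy":0,"dz":0,"rx":0,"ry":0,"rz":0,"claw":1},{"dx":0,"dy":0,"dz":0,"rx":0,"ry":0,"rz":0,"claw":1}], grip_force=30)

```text
time_s: 36.75
ee_pos: [0.5177, -0.4344, 0.0952]
eef_rot: [3.141, 0.0, 0.343]
force: [0.6, -0.9, 0.2]
grip_width: 0.0098
grip_force: 30.0
```

Call:
step_arm(plan=[{"dx":0,"dy":0,"dz":-0.1,"rx":0,"ry":0,"rz":0,"claw":1},{"dx":0,"dy":0,"dz":-0.3,"rx":0,"ry":0,"rz":0,"claw":1},{"dx":0,"dy":0,"dz":-0.45,"rx":0,"ry":0,"rz":0,"claw":1},{"dx":0,"dy":0,"dz":-0.45,"rx":0,"ry":0,"rz":0,"claw":1},{"dx":0,"dy":0,"dz":-0.4,"rx":0,"ry":0,"rz":0,"claw":1},{"dx":0,"dy":0,"dz":0,"rx":0,"ry":0,"rz":0,"claw":1}])

```text
time_s: 37.35
ee_pos: [0.5186, -0.435, 0.2725]
eef_rot: [3.133, -0.005, 0.343]
force: [0.5, -0.3, -4.0]
grip_width: 0.0098
grip_force: 30.0
```

Call:
step_arm(plan=[{"dx":0,"dy":0,"dz":0,"rx":0,"ry":0,"rz":-0.0706,"claw":1},{"dx":0,"dy":0,"dz":0,"rx":0,"ry":0,"rz":-0.0706,"claw":1},{"dx":0,"dy":0,"dz":0,"rx":0,"ry":0,"rz":-0.0706,"claw":1},{"dx":0,"dy":0,"dz":0,"rx":0,"ry":0,"rz":-0.0706,"claw":1},{"dx":0,"dy":0,"dz":0,"rx":0,"ry":0,"rz":-0.0706,"claw":1},{"dx":0,"dy":0,"dz":0,"rx":0,"ry":0,"rz":-0.0706,"claw":1},{"dx":0,"dy":0,"dz":0,"rx":0,"ry":0,"rz":-0.0706,"claw":1},{"dx":0,"dy":0,"dz":0,"rx":0,"ry":0,"rz":-0.0706,"claw":1},{"dx":0,"dy":0,"dz":0,"rx":0,"ry":0,"rz":-0.0706,"claw":1},{"dx":0,"dy":0,"dz":0,"rx":0,"ry":0,"rz":-0.0706,"claw":1}])

```text
time_s: 38.35
ee_pos: [0.5174, -0.434, 0.264]
eef_rot: [-3.14, -0.001, 1.456]
force: [0.2, -0.2, -3.4]
grip_width: 0.01
grip_force: 30.0
```

Call:
step_arm(plan=[{"dx":0.416,"dy":-0.009,"dz":0,"rx":0,"ry":0,"rz":0,"claw":1},{"dx":0.416,"dy":-0.009,"dz":0,"rx":0,"ry":0,"rz":0,"claw":1},{"dx":0.416,"dy":-0.009,"dz":0,"rx":0,"ry":0,"rz":0,"claw":1},{"dx":0.416,"dy":-0.009,"dz":0,"rx":0,"ry":0,"rz":0,"claw":1},{"dx":0.416,"dy":-0.009,"dz":0,"rx":0,"ry":0,"rz":0,"claw":1},{"dx":0.416,"dy":-0.009,"dz":0,"rx":0,"ry":0,"rz":0,"claw":1},{"dx":0.416,"dy":-0.009,"dz":0,"rx":0,"ry":0,"rz":0,"claw":1},{"dx":0.416,"dy":-0.009,"dz":0,"rx":0,"ry":0,"rz":0,"claw":1},{"dx":0.416,"dy":-0.009,"dz":0,"rx":0,"ry":0,"rz":0,"claw":1},{"dx":0.416,"dy":-0.009,"dz":0,"rx":0,"ry":0,"rz":0,"claw":1}])

```text
time_s: 39.35
ee_pos: [0.5576, -0.0184, 0.2644]
eef_rot: [-3.14, 0.0, 1.452]
force: [0.8, -0.6, -3.1]
grip_width: 0.0099
grip_force: 30.0
```

Call:
step_arm(plan=[{"dx":0.416,"dy":-0.009,"dz":0,"rx":0,"ry":0,"rz":0,"claw":1},{"dx":0.416,"dy":-0.009,"dz":0,"rx":0,"ry":0,"rz":0,"claw":1},{"dx":0,"dy":0,"dz":0,"rx":0,"ry":0,"rz":0,"claw":1},{"dx":0,"dy":0,"dz":0,"rx":0,"ry":0,"rz":0,"claw":1},{"dx":0,"dy":0,"dz":0,"rx":0,"ry":0,"rz":0,"claw":1}])

```text
time_s: 39.85
ee_pos: [0.566, 0.0619, 0.2647]
eef_rot: [-3.141, 0.0, 1.451]
force: [-1.0, 0.1, -4.4]
grip_width: 0.0099
grip_force: 30.0
```

Call:
step_arm(plan=[{"dx":0.013,"dy":-0.003,"dz":0.4,"rx":0,"ry":0,"rz":0,"claw":1},{"dx":0,"dy":0,"dz":0.4,"rx":0,"ry":0,"rz":0,"claw":1},{"dx":0,"dy":0,"dz":0.4,"rx":0,"ry":0,"rz":0,"claw":1},{"dx":0,"dy":0,"dz":0.3,"rx":0,"ry":0,"rz":0,"claw":1},{"dx":0,"dy":0,"dz":0,"rx":0,"ry":0,"rz":0,"claw":1},{"dx":0,"dy":0,"dz":0,"rx":0,"ry":0,"rz":0,"claw":1},{"dx":0,"dy":0,"dz":0,"rx":0,"ry":0,"rz":0,"claw":1}])

```text
time_s: 40.55
ee_pos: [0.5671, 0.0636, 0.1174]
eef_rot: [3.139, -0.0, 1.451]
force: [-0.2, 1.2, -3.5]
grip_width: 0.0095
grip_force: 30.0
```

Call:
step_arm(plan=[{"dx":-0.004,"dy":0,"dz":0.1,"rx":0,"ry":0,"rz":0,"claw":1},{"dx":0,"dy":0,"dz":0.063,"rx":0,"ry":0,"rz":0,"claw":1},{"dx":0,"dy":0,"dz":0,"rx":0,"ry":0,"rz":0,"claw":1},{"dx":0,"dy":0,"dz":0,"rx":0,"ry":0,"rz":0,"claw":1}])

```text
time_s: 40.95
ee_pos: [0.566, 0.0636, 0.0988]
eef_rot: [-3.141, 0.0, 1.452]
force: [-0.1, 0.0, -3.7]
grip_width: 0.0097
grip_force: 30.0
```

Call:
step_arm(plan=[{"dx":0,"dy":0.03,"dz":0,"rx":0,"ry":0,"rz":0,"claw":1},{"dx":0,"dy":0.03,"dz":0,"rx":0,"ry":0,"rz":0,"claw":1},{"dx":0,"dy":0.03,"dz":0,"rx":0,"ry":0,"rz":0,"claw":1},{"dx":0,"dy":0.03,"dz":0,"rx":0,"ry":0,"rz":0,"claw":1},{"dx":0,"dy":0,"dz":0,"rx":0,"ry":0,"rz":0,"claw":1}])

```text
time_s: 41.45
ee_pos: [0.5783, 0.0621, 0.0988]
eef_rot: [3.142, 0.0, 1.452]
force: [0.3, -0.0, -3.6]
grip_width: 0.0098
grip_force: 30.0
```

Call:
step_arm(plan=[{"dx":0,"dy":0,"dz":-0.015,"rx":0,"ry":0,"rz":0,"claw":1},{"dx":0,"dy":0.03,"dz":0,"rx":0,"ry":0,"rz":0,"claw":1},{"dx":0,"dy":0.03,"dz":0,"rx":0,"ry":0,"rz":0,"claw":1},{"dx":0,"dy":0,"dz":0,"rx":0,"ry":0,"rz":0,"claw":1}])

```text
time_s: 41.85
ee_pos: [0.5843, 0.0614, 0.1005]
eef_rot: [3.141, -0.0, 1.452]
force: [-0.3, -0.4, -4.9]
grip_width: 0.0102
grip_force: 30.0
```

Call:
step_arm(plan=[{"dx":0,"dy":0.03,"dz":0,"rx":0,"ry":0,"rz":0,"claw":1},{"dx":0,"dy":0.03,"dz":0,"rx":0,"ry":0,"rz":0,"claw":1},{"dx":0,"dy":0,"dz":0,"rx":0,"ry":0,"rz":0,"claw":1}])

```text
time_s: 42.15
ee_pos: [0.5902, 0.0607, 0.1004]
eef_rot: [3.141, -0.0, 1.452]
force: [0.0, -0.7, -4.2]
grip_width: 0.0097
grip_force: 30.0
```

Call:
step_arm(plan=[{"dx":0,"dy":0.03,"dz":0,"rx":0,"ry":0,"rz":0,"claw":1},{"dx":0,"dy":0.03,"dz":0,"rx":0,"ry":0,"rz":0,"claw":1},{"dx":0,"dy":0,"dz":0,"rx":0,"ry":0,"rz":0,"claw":1}])

```text
time_s: 42.45
ee_pos: [0.5962, 0.06, 0.1004]
eef_rot: [3.141, -0.0, 1.452]
force: [-0.6, -0.5, -4.6]
grip_width: 0.0096
grip_force: 30.0
```

Call:
step_arm(plan=[{"dx":0,"dy":0.03,"dz":0,"rx":0,"ry":0,"rz":0,"claw":1},{"dx":0,"dy":0.02,"dz":0,"rx":0,"ry":0,"rz":0,"claw":1},{"dx":0,"dy":0.015,"dz":0,"rx":0,"ry":0,"rz":0,"claw":1},{"dx":0,"dy":0,"dz":0,"rx":0,"ry":0,"rz":0,"claw":1}])

```text
time_s: 42.85
ee_pos: [0.6025, 0.0592, 0.1004]
eef_rot: [3.142, 0.0, 1.452]
force: [0.0, -0.0, -4.1]
grip_width: 0.0102
grip_force: 30.0
```

Call:
step_arm(plan=[{"dx":0,"dy":0.01,"dz":0,"rx":0,"ry":0,"rz":0,"claw":1},{"dx":0,"dy":0.01,"dz":0,"rx":0,"ry":0,"rz":0,"claw":1},{"dx":0,"dy":0,"dz":0,"rx":0,"ry":0,"rz":0,"claw":1}])

```text
time_s: 43.15
ee_pos: [0.6044, 0.059, 0.1004]
eef_rot: [3.142, 0.0, 1.452]
force: [0.4, -0.7, -3.6]
grip_width: 0.0095
grip_force: 30.0
```

Call:
step_arm(plan=[{"dx":0,"dy":0.01,"dz":0,"rx":0,"ry":0,"rz":0,"claw":1},{"dx":0,"dy":0,"dz":0,"rx":0,"ry":0,"rz":0,"claw":1}])

```text
time_s: 43.35
ee_pos: [0.6054, 0.0589, 0.1004]
eef_rot: [3.142, 0.0, 1.452]
force: [-0.8, 0.0, -4.8]
grip_width: 0.0096
grip_force: 30.0
```

Call:
step_arm(plan=[{"dx":0,"dy":0.008,"dz":0,"rx":0,"ry":0,"rz":0,"claw":1},{"dx":0,"dy":0,"dz":0,"rx":0,"ry":0,"rz":0,"claw":1}])

```text
time_s: 43.55
ee_pos: [0.6057, 0.0589, 0.1004]
eef_rot: [-3.14, 0.0, 1.452]
force: [-4.9, 1.2, -0.3]
grip_width: 0.0099
grip_force: 30.0
```

Call:
step_arm(plan=[{"dx":-0.005,"dy":-0.003,"dz":0.01,"rx":0,"ry":0,"rz":0,"claw":1},{"dx":0,"dy":0.003,"dz":0.008,"rx":0,"ry":0,"rz":0,"claw":1},{"dx":0,"dy":0,"dz":0,"rx":0,"ry":0,"rz":0,"claw":1},{"dx":0,"dy":0,"dz":0,"rx":0,"ry":0,"rz":0,"claw":1}])

```text
time_s: 43.95
ee_pos: [0.6056, 0.0584, 0.0988]
eef_rot: [-3.14, 0.0, 1.452]
force: [-7.5, 0.1, 2.3]
grip_width: 0.0101
grip_force: 30.0
```

Call:
step_arm(plan=[{"dx":0,"dy":0,"dz":0.005,"rx":0,"ry":0,"rz":0,"claw":1},{"dx":0,"dy":0,"dz":0,"rx":0,"ry":0,"rz":0,"claw":1}])

```text
time_s: 44.15
ee_pos: [0.6056, 0.0584, 0.0988]
eef_rot: [-3.141, 0.0, 1.452]
force: [-10.5, 1.2, 7.6]
grip_width: 0.0101
grip_force: 30.0
```

Call:
step_arm(plan=[{"dx":0,"dy":-0.005,"dz":0,"rx":0,"ry":0,"rz":0,"claw":0.8},{"dx":0,"dy":0,"dz":0,"rx":0,"ry":0,"rz":0,"claw":0.7},{"dx":0,"dy":0,"dz":0,"rx":0,"ry":0,"rz":0,"claw":0.7},{"dx":0,"dy":0,"dz":-0.2,"rx":0,"ry":0,"rz":0,"claw":0.7},{"dx":0,"dy":0,"dz":-0.4,"rx":0,"ry":0,"rz":0,"claw":0.7},{"dx":0,"dy":0,"dz":-0.4,"rx":0,"ry":0,"rz":0,"claw":0.7},{"dx":0,"dy":0,"dz":-0.4,"rx":0,"ry":0,"rz":0,"claw":0.68}])

```text
time_s: 44.85
ee_pos: [0.6055, 0.0583, 0.2398]
eef_rot: [3.141, -0.0, 1.452]
force: [-0.2, 0.5, 0.0]
grip_width: 0.0296
grip_force: 0.0
```

Call:
step_arm(plan=[{"dx":0.359,"dy":-0.204,"dz":0,"rx":0,"ry":0,"rz":0,"claw":0.68},{"dx":0.359,"dy":-0.204,"dz":0,"rx":0,"ry":0,"rz":0,"claw":0.68},{"dx":0.359,"dy":-0.204,"dz":0,"rx":0,"ry":0,"rz":0,"claw":0.68},{"dx":0.359,"dy":-0.204,"dz":0,"rx":0,"ry":0,"rz":0,"claw":0.68},{"dx":0.359,"dy":-0.204,"dz":0,"rx":0,"ry":0,"rz":0,"claw":0.68},{"dx":0.359,"dy":-0.204,"dz":0,"rx":0,"ry":0,"rz":0,"claw":0.68},{"dx":0.359,"dy":-0.204,"dz":0,"rx":0,"ry":0,"rz":0,"claw":0.68},{"dx":0.359,"dy":-0.204,"dz":0,"rx":0,"ry":0,"rz":0,"claw":0.68},{"dx":0,"dy":0,"dz":0,"rx":0,"ry":0,"rz":0,"claw":0.68},{"dx":0,"dy":0,"dz":0,"rx":0,"ry":0,"rz":0,"claw":0.68}])

```text
time_s: 45.85
ee_pos: [0.4774, 0.3635, 0.2381]
eef_rot: [3.141, -0.0, 1.453]
force: [0.7, -0.4, 0.5]
grip_width: 0.0296
grip_force: 0.0
```

Call:
step_arm(plan=[{"dx":0,"dy":0,"dz":0,"rx":0,"ry":0,"rz":0,"claw":0.68},{"dx":0,"dy":0,"dz":0,"rx":0,"ry":0,"rz":0,"claw":0.68}])

```text
time_s: 46.05
ee_pos: [0.4783, 0.362, 0.2383]
eef_rot: [3.141, -0.0, 1.45]
force: [-0.2, 0.2, 0.6]
grip_width: 0.0301
grip_force: 0.0
```

```bash
python3 st.py | grep pin; python3 - <<'E'
from h import *
c=pickle.load(open("top_l.pkl","rb"))
cv2.imwrite("pics/t7.png",cv2.resize(c["img"][85:245,175:330,::-1],None,fx=3.7,fy=3.7,interpolation=2))
E
```

```text
pin? 25 [ 0.5884 -0.0245  0.129 ] 0.1325
pin? 28 [ 0.5775 -0.1171  0.128 ] 0.1348h.py:37: RuntimeWarning: divide by zero encountered in scalar divide
  return ((r-M)**2).sum()/M.sum()
  np.max(np.abs(fsim[0] - fsim[1:])) <= fatol):
```

View pics/t7.png

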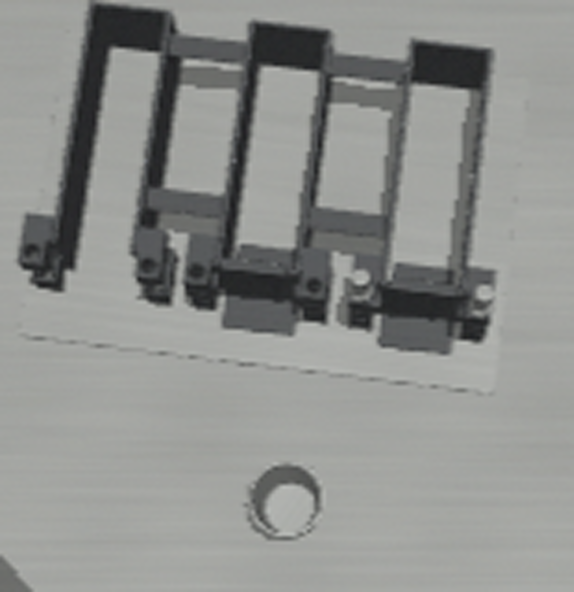

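Call:
step_arm(plan=[{"dx":0.006,"dy":-0.01,"dz":0.4,"rx":0,"ry":0,"rz":0,"claw":0.68},{"dx":0,"dy":0,"dz":0.35,"rx":0,"ry":0,"rz":0,"claw":0.68},{"dx":0,"dy":0,"dz":0.3,"rx":0,"ry":0,"rz":0,"claw":0.68},{"dx":0,"dy":0,"dz":0.12,"rx":0,"ry":0,"rz":0,"claw":0.68},{"dx":0,"dy":0,"dz":0,"rx":0,"ry":0,"rz":0,"claw":0.68},{"dx":0,"dy":0,"dz":0,"rx":0,"ry":0,"rz":0,"claw":0.68}])

```text
time_s: 46.7
ee_pos: [0.4774, 0.3638, 0.1227]
eef_rot: [3.14, -0.001, 1.451]
force: [-0.6, -0.6, 0.4]
grip_width: 0.0303
grip_force: 0.0
```

Call:
step_arm(plan=[{"dx":0,"dy":0,"dz":0,"rx":0,"ry":0,"rz":0,"claw":0.8},{"dx":0,"dy":0,"dz":0,"rx":0,"ry":0,"rz":0,"claw":0.9},{"dx":0,"dy":0,"dz":0,"rx":0,"ry":0,"rz":0,"claw":1},{"dx":0,"dy":0,"dz":0,"rx":0,"ry":0,"rz":0,"claw":1},{"dx":0,"dy":0,"dz":0,"rx":0,"ry":0,"rz":0,"claw":1}], grip_force=20)

```text
time_s: 47.2
ee_pos: [0.4771, 0.3639, 0.1222]
eef_rot: [3.14, -0.001, 1.452]
force: [-1.2, -0.7, 7.0]
grip_width: 0.0134
grip_force: 20.0
```

Call:
step_arm(plan=[{"dx":0,"dy":0,"dz":-0.1,"rx":0,"ry":0,"rz":0,"claw":1},{"dx":0,"dy":0,"dz":-0.3,"rx":0,"ry":0,"rz":0,"claw":1},{"dx":0,"dy":0,"dz":-0.3,"rx":0,"ry":0,"rz":0,"claw":1},{"dx":0,"dy":0,"dz":-0.3,"rx":0,"ry":0,"rz":0,"claw":1},{"dx":0,"dy":0,"dz":-0.25,"rx":0,"ry":0,"rz":0,"claw":1},{"dx":0,"dy":0,"dz":0,"rx":0,"ry":0,"rz":0,"claw":1},{"dx":0,"dy":0,"dz":0,"rx":0,"ry":0,"rz":0,"claw":1}])

```text
time_s: 47.9
ee_pos: [0.4765, 0.3636, 0.2459]
eef_rot: [-3.142, 0.0, 1.452]
force: [0.3, -1.6, -0.6]
grip_width: 0.0137
grip_force: 20.0
```

Call:
step_arm(plan=[{"dx":-0.344,"dy":0.228,"dz":0,"rx":0,"ry":0,"rz":0,"claw":1},{"dx":-0.344,"dy":0.228,"dz":0,"rx":0,"ry":0,"rz":0,"claw":1},{"dx":-0.344,"dy":0.228,"dz":0,"rx":0,"ry":0,"rz":0,"claw":1},{"dx":-0.344,"dy":0.228,"dz":0,"rx":0,"ry":0,"rz":0,"claw":1},{"dx":-0.344,"dy":0.228,"dz":0,"rx":0,"ry":0,"rz":0,"claw":1},{"dx":-0.344,"dy":0.228,"dz":0,"rx":0,"ry":0,"rz":0,"claw":1},{"dx":-0.344,"dy":0.228,"dz":0,"rx":0,"ry":0,"rz":0,"claw":1},{"dx":0,"dy":0,"dz":0,"rx":0,"ry":0,"rz":0,"claw":1},{"dx":0,"dy":0,"dz":0,"rx":0,"ry":0,"rz":0,"claw":1}])

```text
time_s: 48.8
ee_pos: [0.6063, 0.105, 0.2444]
eef_rot: [-3.139, 0.0, 1.45]
force: [-0.5, 0.1, -0.2]
grip_width: 0.0139
grip_force: 20.0
```

Call:
step_arm(plan=[{"dx":0,"dy":0,"dz":0.15,"rx":0,"ry":0,"rz":0,"claw":1},{"dx":0,"dy":0,"dz":0.2,"rx":0,"ry":0,"rz":0,"claw":1},{"dx":0,"dy":0,"dz":0,"rx":0,"ry":0,"rz":0,"claw":1},{"dx":0,"dy":0,"dz":0,"rx":0,"ry":0,"rz":0,"claw":1},{"dx":0,"dy":0,"dz":0,"rx":0,"ry":0,"rz":0,"claw":1}])

```text
time_s: 49.3
ee_pos: [0.6067, 0.1062, 0.2121]
eef_rot: [3.141, -0.0, 1.452]
force: [1.2, 0.8, -0.2]
grip_width: 0.0136
grip_force: 20.0
```

Call:
step_arm(plan=[{"dx":-0.006,"dy":-0.003,"dz":0.1,"rx":0,"ry":0,"rz":0,"claw":1},{"dx":0,"dy":0,"dz":0.03,"rx":0,"ry":0,"rz":0,"claw":1},{"dx":0,"dy":0,"dz":0.03,"rx":0,"ry":0,"rz":0,"claw":1},{"dx":0,"dy":0,"dz":0.03,"rx":0,"ry":0,"rz":0,"claw":1},{"dx":0,"dy":0,"dz":0,"rx":0,"ry":0,"rz":0,"claw":1}])

```text
time_s: 49.8
ee_pos: [0.6061, 0.105, 0.1917]
eef_rot: [-3.141, 0.0, 1.452]
force: [0.6, 0.2, -0.7]
grip_width: 0.0137
grip_force: 20.0
```

Call:
step_arm(plan=[{"dx":0,"dy":0,"dz":0.03,"rx":0,"ry":0,"rz":0,"claw":1},{"dx":0,"dy":0,"dz":0.03,"rx":0,"ry":0,"rz":0,"claw":1},{"dx":0,"dy":0,"dz":0.03,"rx":0,"ry":0,"rz":0,"claw":1},{"dx":0,"dy":0,"dz":0,"rx":0,"ry":0,"rz":0,"claw":1}])

```text
time_s: 50.2
ee_pos: [0.606, 0.105, 0.1826]
eef_rot: [-3.141, 0.0, 1.452]
force: [-0.7, 0.5, -1.3]
grip_width: 0.0134
grip_force: 20.0
```

Call:
step_arm(plan=[{"dx":0,"dy":0,"dz":0.03,"rx":0,"ry":0,"rz":0,"claw":1},{"dx":0,"dy":0,"dz":0.03,"rx":0,"ry":0,"rz":0,"claw":1},{"dx":0,"dy":0,"dz":0.03,"rx":0,"ry":0,"rz":0,"claw":1},{"dx":0,"dy":0,"dz":0,"rx":0,"ry":0,"rz":0,"claw":1}])

```text
time_s: 50.6
ee_pos: [0.606, 0.105, 0.1736]
eef_rot: [-3.141, 0.0, 1.452]
force: [-0.5, 0.2, -0.7]
grip_width: 0.0135
grip_force: 20.0
```

Call:
step_arm(plan=[{"dx":0,"dy":0,"dz":0.03,"rx":0,"ry":0,"rz":0,"claw":1},{"dx":0,"dy":0,"dz":0.03,"rx":0,"ry":0,"rz":0,"claw":1},{"dx":0,"dy":0,"dz":0.03,"rx":0,"ry":0,"rz":0,"claw":1},{"dx":0,"dy":0,"dz":0,"rx":0,"ry":0,"rz":0,"claw":1}])

```text
time_s: 51.0
ee_pos: [0.606, 0.105, 0.1646]
eef_rot: [-3.141, 0.0, 1.452]
force: [0.4, -0.0, -0.4]
grip_width: 0.0137
grip_force: 20.0
```

Call:
step_arm(plan=[{"dx":0,"dy":0,"dz":0.03,"rx":0,"ry":0,"rz":0,"claw":1},{"dx":0,"dy":0,"dz":0.03,"rx":0,"ry":0,"rz":0,"claw":1},{"dx":0,"dy":0,"dz":0.03,"rx":0,"ry":0,"rz":0,"claw":1},{"dx":0,"dy":0,"dz":0,"rx":0,"ry":0,"rz":0,"claw":1}])

```text
time_s: 51.4
ee_pos: [0.606, 0.105, 0.1556]
eef_rot: [-3.141, 0.0, 1.452]
force: [0.1, 0.3, -0.4]
grip_width: 0.0137
grip_force: 20.0
```

Call:
step_arm(plan=[{"dx":0,"dy":0,"dz":0.03,"rx":0,"ry":0,"rz":0,"claw":1},{"dx":0,"dy":0,"dz":0.03,"rx":0,"ry":0,"rz":0,"claw":1},{"dx":0,"dy":0,"dz":0.03,"rx":0,"ry":0,"rz":0,"claw":1},{"dx":0,"dy":0,"dz":0,"rx":0,"ry":0,"rz":0,"claw":1}])

```text
time_s: 51.8
ee_pos: [0.606, 0.105, 0.1466]
eef_rot: [-3.141, 0.0, 1.452]
force: [-0.2, 0.2, -1.1]
grip_width: 0.0136
grip_force: 20.0
```

Call:
step_arm(plan=[{"dx":0,"dy":0,"dz":0.03,"rx":0,"ry":0,"rz":0,"claw":1},{"dx":0,"dy":0,"dz":0.03,"rx":0,"ry":0,"rz":0,"claw":1},{"dx":0,"dy":0,"dz":0.03,"rx":0,"ry":0,"rz":0,"claw":1},{"dx":0,"dy":0,"dz":0,"rx":0,"ry":0,"rz":0,"claw":1}])

```text
time_s: 52.2
ee_pos: [0.606, 0.105, 0.1376]
eef_rot: [-3.141, 0.0, 1.452]
force: [-0.4, -0.3, -1.0]
grip_width: 0.0134
grip_force: 20.0
```

Call:
step_arm(plan=[{"dx":0,"dy":0,"dz":0.03,"rx":0,"ry":0,"rz":0,"claw":1},{"dx":0,"dy":0,"dz":0.03,"rx":0,"ry":0,"rz":0,"claw":1},{"dx":0,"dy":0,"dz":0.03,"rx":0,"ry":0,"rz":0,"claw":1},{"dx":0,"dy":0,"dz":0,"rx":0,"ry":0,"rz":0,"claw":1}])

```text
time_s: 52.6
ee_pos: [0.606, 0.105, 0.1286]
eef_rot: [-3.141, 0.0, 1.452]
force: [-1.0, 0.0, -0.2]
grip_width: 0.0131
grip_force: 20.0
```

Call:
step_arm(plan=[{"dx":0,"dy":0,"dz":0.03,"rx":0,"ry":0,"rz":0,"claw":1},{"dx":0,"dy":0,"dz":0.03,"rx":0,"ry":0,"rz":0,"claw":1},{"dx":0,"dy":0,"dz":0.03,"rx":0,"ry":0,"rz":0,"claw":1},{"dx":0,"dy":0,"dz":0,"rx":0,"ry":0,"rz":0,"claw":1}])

```text
time_s: 53.0
ee_pos: [0.606, 0.105, 0.1196]
eef_rot: [-3.141, 0.0, 1.452]
force: [0.3, 0.4, -0.3]
grip_width: 0.0133
grip_force: 20.0
```

Call:
step_arm(plan=[{"dx":0,"dy":0,"dz":0.005,"rx":0,"ry":0,"rz":0,"claw":0.8},{"dx":0,"dy":0,"dz":0,"rx":0,"ry":0,"rz":0,"claw":0.68},{"dx":0,"dy":0,"dz":0,"rx":0,"ry":0,"rz":0,"claw":0.68},{"dx":0,"dy":0,"dz":-0.2,"rx":0,"ry":0,"rz":0,"claw":0.68},{"dx":0,"dy":0,"dz":-0.4,"rx":0,"ry":0,"rz":0,"claw":0.68},{"dx":0,"dy":0,"dz":-0.4,"rx":0,"ry":0,"rz":0,"claw":0.68},{"dx":0,"dy":0,"dz":-0.2,"rx":0,"ry":0,"rz":0,"claw":0.68}])

```text
time_s: 53.7
ee_pos: [0.6068, 0.1051, 0.2437]
eef_rot: [3.137, -0.001, 1.452]
force: [0.9, -0.6, -0.3]
grip_width: 0.0301
grip_force: 0.0
```

Call:
step_arm(plan=[{"dx":0.304,"dy":-0.248,"dz":0,"rx":0,"ry":0,"rz":0,"claw":0.68},{"dx":0.304,"dy":-0.248,"dz":0,"rx":0,"ry":0,"rz":0,"claw":0.68},{"dx":0.304,"dy":-0.248,"dz":0,"rx":0,"ry":0,"rz":0,"claw":0.68},{"dx":0.304,"dy":-0.248,"dz":0,"rx":0,"ry":0,"rz":0,"claw":0.68},{"dx":0.304,"dy":-0.248,"dz":0,"rx":0,"ry":0,"rz":0,"claw":0.68},{"dx":0.304,"dy":-0.248,"dz":0,"rx":0,"ry":0,"rz":0,"claw":0.68},{"dx":0.304,"dy":-0.248,"dz":0,"rx":0,"ry":0,"rz":0,"claw":0.68},{"dx":0.304,"dy":-0.248,"dz":0,"rx":0,"ry":0,"rz":0,"claw":0.68},{"dx":0,"dy":0,"dz":0,"rx":0,"ry":0,"rz":0,"claw":0.68}])

```text
time_s: 54.6
ee_pos: [0.4358, 0.3731, 0.2398]
eef_rot: [-3.141, -0.001, 1.456]
force: [0.6, -0.2, -0.1]
grip_width: 0.0299
grip_force: 0.0
```

Call:
step_arm(plan=[{"dx":0,"dy":0,"dz":0,"rx":0,"ry":0,"rz":0,"claw":0.68},{"dx":0,"dy":0,"dz":0,"rx":0,"ry":0,"rz":0,"claw":0.68},{"dx":0,"dy":0,"dz":0,"rx":0,"ry":0,"rz":0,"claw":0.68}])

```text
time_s: 54.9
ee_pos: [0.4388, 0.3692, 0.2397]
eef_rot: [3.141, 0.0, 1.45]
force: [0.4, 0.0, -0.4]
grip_width: 0.0301
grip_force: 0.0
```

```bash
python3 st.py 2>/dev/null| grep pin
```

```text
pin? 24 [0.6036 0.1018 0.1288] 0.1344
pin? 24 [ 0.5888 -0.0244  0.1289] 0.1339
pin? 26 [ 0.5778 -0.1172  0.1291] 0.1348
```

Call:
step_arm(plan=[{"dx":0.006,"dy":-0.01,"dz":0.4,"rx":0,"ry":0,"rz":0,"claw":0.68},{"dx":0,"dy":0,"dz":0.35,"rx":0,"ry":0,"rz":0,"claw":0.68},{"dx":0,"dy":0,"dz":0.3,"rx":0,"ry":0,"rz":0,"claw":0.68},{"dx":0,"dy":0,"dz":0.13,"rx":0,"ry":0,"rz":0,"claw":0.68},{"dx":0,"dy":0,"dz":0,"rx":0,"ry":0,"rz":0,"claw":0.68},{"dx":0,"dy":0,"dz":0,"rx":0,"ry":0,"rz":0,"claw":0.68}])

```text
time_s: 55.55
ee_pos: [0.4379, 0.371, 0.123]
eef_rot: [3.14, -0.001, 1.451]
force: [-0.2, 0.6, 0.3]
grip_width: 0.0301
grip_force: 0.0
```

Call:
step_arm(plan=[{"dx":0,"dy":0,"dz":0,"rx":0,"ry":0,"rz":0,"claw":0.8},{"dx":0,"dy":0,"dz":0,"rx":0,"ry":0,"rz":0,"claw":0.9},{"dx":0,"dy":0,"dz":0,"rx":0,"ry":0,"rz":0,"claw":1},{"dx":0,"dy":0,"dz":0,"rx":0,"ry":0,"rz":0,"claw":1},{"dx":0,"dy":0,"dz":0,"rx":0,"ry":0,"rz":0,"claw":1}])

```text
time_s: 56.05
ee_pos: [0.4375, 0.3711, 0.1227]
eef_rot: [3.14, -0.001, 1.452]
force: [-0.5, 0.1, 7.4]
grip_width: 0.0137
grip_force: 20.0
```

Call:
step_arm(plan=[{"dx":0,"dy":0,"dz":-0.1,"rx":0,"ry":0,"rz":0,"claw":1},{"dx":0,"dy":0,"dz":-0.3,"rx":0,"ry":0,"rz":0,"claw":1},{"dx":0,"dy":0,"dz":-0.3,"rx":0,"ry":0,"rz":0,"claw":1},{"dx":0,"dy":0,"dz":-0.3,"rx":0,"ry":0,"rz":0,"claw":1},{"dx":0,"dy":0,"dz":-0.3,"rx":0,"ry":0,"rz":0,"claw":1},{"dx":0,"dy":0,"dz":0,"rx":0,"ry":0,"rz":0,"claw":1},{"dx":0,"dy":0,"dz":0,"rx":0,"ry":0,"rz":0,"claw":1}])

```text
time_s: 56.75
ee_pos: [0.4371, 0.3708, 0.252]
eef_rot: [3.141, -0.0, 1.452]
force: [-1.2, -0.6, -1.2]
grip_width: 0.0134
grip_force: 20.0
```

Call:
step_arm(plan=[{"dx":-0.373,"dy":0.221,"dz":0,"rx":0,"ry":0,"rz":0,"claw":1},{"dx":-0.373,"dy":0.221,"dz":0,"rx":0,"ry":0,"rz":0,"claw":1},{"dx":-0.373,"dy":0.221,"dz":0,"rx":0,"ry":0,"rz":0,"claw":1},{"dx":-0.373,"dy":0.221,"dz":0,"rx":0,"ry":0,"rz":0,"claw":1},{"dx":-0.373,"dy":0.221,"dz":0,"rx":0,"ry":0,"rz":0,"claw":1},{"dx":-0.373,"dy":0.221,"dz":0,"rx":0,"ry":0,"rz":0,"claw":1},{"dx":-0.373,"dy":0.221,"dz":0,"rx":0,"ry":0,"rz":0,"claw":1},{"dx":-0.373,"dy":0.221,"dz":0,"rx":0,"ry":0,"rz":0,"claw":1},{"dx":-0.373,"dy":0.221,"dz":0,"rx":0,"ry":0,"rz":0,"claw":1},{"dx":0,"dy":0,"dz":0,"rx":0,"ry":0,"rz":0,"claw":1}])

```text
time_s: 57.75
ee_pos: [0.5954, 0.0096, 0.2497]
eef_rot: [-3.139, 0.001, 1.447]
force: [0.2, 0.3, -0.9]
grip_width: 0.0136
grip_force: 20.0
```

Call:
step_arm(plan=[{"dx":0,"dy":0,"dz":0,"rx":0,"ry":0,"rz":0,"claw":1},{"dx":0,"dy":0,"dz":0.2,"rx":0,"ry":0,"rz":0,"claw":1},{"dx":0,"dy":0,"dz":0.2,"rx":0,"ry":0,"rz":0,"claw":1},{"dx":0,"dy":0,"dz":0,"rx":0,"ry":0,"rz":0,"claw":1},{"dx":0,"dy":0,"dz":0,"rx":0,"ry":0,"rz":0,"claw":1},{"dx":0,"dy":0,"dz":0,"rx":0,"ry":0,"rz":0,"claw":1}])

```text
time_s: 58.35
ee_pos: [0.595, 0.0144, 0.2128]
eef_rot: [3.14, -0.0, 1.452]
force: [0.4, -0.5, -0.6]
grip_width: 0.0137
grip_force: 20.0
```

Call:
step_arm(plan=[{"dx":-0.003,"dy":0,"dz":0.1,"rx":0,"ry":0,"rz":0,"claw":1},{"dx":0,"dy":0,"dz":0.03,"rx":0,"ry":0,"rz":0,"claw":1},{"dx":0,"dy":0,"dz":0.03,"rx":0,"ry":0,"rz":0,"claw":1},{"dx":0,"dy":0,"dz":0.03,"rx":0,"ry":0,"rz":0,"claw":1},{"dx":0,"dy":0,"dz":0,"rx":0,"ry":0,"rz":0,"claw":1}])

```text
time_s: 58.85
ee_pos: [0.5946, 0.0135, 0.1922]
eef_rot: [-3.141, 0.0, 1.452]
force: [-0.1, 0.3, -0.2]
grip_width: 0.0133
grip_force: 20.0
```

Call:
step_arm(plan=[{"dx":0,"dy":0,"dz":0.03,"rx":0,"ry":0,"rz":0,"claw":1},{"dx":0,"dy":0,"dz":0.03,"rx":0,"ry":0,"rz":0,"claw":1},{"dx":0,"dy":0,"dz":0.03,"rx":0,"ry":0,"rz":0,"claw":1},{"dx":0,"dy":0,"dz":0,"rx":0,"ry":0,"rz":0,"claw":1}])

```text
time_s: 59.25
ee_pos: [0.5946, 0.0135, 0.1831]
eef_rot: [-3.141, 0.0, 1.452]
force: [-0.1, 0.3, -0.3]
grip_width: 0.0138
grip_force: 20.0
```

Call:
step_arm(plan=[{"dx":0,"dy":0,"dz":0.03,"rx":0,"ry":0,"rz":0,"claw":1},{"dx":0,"dy":0,"dz":0.03,"rx":0,"ry":0,"rz":0,"claw":1},{"dx":0,"dy":0,"dz":0.03,"rx":0,"ry":0,"rz":0,"claw":1},{"dx":0,"dy":0,"dz":0,"rx":0,"ry":0,"rz":0,"claw":1}])

```text
time_s: 59.65
ee_pos: [0.5946, 0.0135, 0.1741]
eef_rot: [-3.141, 0.0, 1.452]
force: [-0.4, -0.5, -0.3]
grip_width: 0.0138
grip_force: 20.0
```

Call:
step_arm(plan=[{"dx":0,"dy":0,"dz":0.03,"rx":0,"ry":0,"rz":0,"claw":1},{"dx":0,"dy":0,"dz":0.03,"rx":0,"ry":0,"rz":0,"claw":1},{"dx":0,"dy":0,"dz":0.03,"rx":0,"ry":0,"rz":0,"claw":1},{"dx":0,"dy":0,"dz":0,"rx":0,"ry":0,"rz":0,"claw":1}])

```text
time_s: 60.05
ee_pos: [0.5945, 0.0135, 0.1651]
eef_rot: [-3.141, 0.0, 1.452]
force: [-0.2, 0.5, -0.5]
grip_width: 0.0137
grip_force: 20.0
```

Call:
step_arm(plan=[{"dx":0,"dy":0,"dz":0.03,"rx":0,"ry":0,"rz":0,"claw":1},{"dx":0,"dy":0,"dz":0.03,"rx":0,"ry":0,"rz":0,"claw":1},{"dx":0,"dy":0,"dz":0.03,"rx":0,"ry":0,"rz":0,"claw":1},{"dx":0,"dy":0,"dz":0,"rx":0,"ry":0,"rz":0,"claw":1}])

```text
time_s: 60.45
ee_pos: [0.5945, 0.0135, 0.1561]
eef_rot: [-3.141, 0.0, 1.452]
force: [-0.3, -0.6, -0.9]
grip_width: 0.0134
grip_force: 20.0
```

Call:
step_arm(plan=[{"dx":0,"dy":0,"dz":0.03,"rx":0,"ry":0,"rz":0,"claw":1},{"dx":0,"dy":0,"dz":0.03,"rx":0,"ry":0,"rz":0,"claw":1},{"dx":0,"dy":0,"dz":0.03,"rx":0,"ry":0,"rz":0,"claw":1},{"dx":0,"dy":0,"dz":0,"rx":0,"ry":0,"rz":0,"claw":1}])

```text
time_s: 60.85
ee_pos: [0.5946, 0.0135, 0.1471]
eef_rot: [-3.141, 0.0, 1.452]
force: [0.3, -0.4, -0.0]
grip_width: 0.0131
grip_force: 20.0
```

Call:
step_arm(plan=[{"dx":0,"dy":0,"dz":0.03,"rx":0,"ry":0,"rz":0,"claw":1},{"dx":0,"dy":0,"dz":0.03,"rx":0,"ry":0,"rz":0,"claw":1},{"dx":0,"dy":0,"dz":0.03,"rx":0,"ry":0,"rz":0,"claw":1},{"dx":0,"dy":0,"dz":0,"rx":0,"ry":0,"rz":0,"claw":1}])

```text
time_s: 61.25
ee_pos: [0.5945, 0.0135, 0.1381]
eef_rot: [-3.141, 0.0, 1.452]
force: [0.7, 0.1, -0.5]
grip_width: 0.0135
grip_force: 20.0
```

Call:
step_arm(plan=[{"dx":0,"dy":0,"dz":0.03,"rx":0,"ry":0,"rz":0,"claw":1},{"dx":0,"dy":0,"dz":0.03,"rx":0,"ry":0,"rz":0,"claw":1},{"dx":0,"dy":0,"dz":0.03,"rx":0,"ry":0,"rz":0,"claw":1},{"dx":0,"dy":0,"dz":0,"rx":0,"ry":0,"rz":0,"claw":1}])

```text
time_s: 61.65
ee_pos: [0.5945, 0.0135, 0.1291]
eef_rot: [-3.141, 0.0, 1.452]
force: [-0.2, 0.2, -0.7]
grip_width: 0.0137
grip_force: 20.0
```

Call:
step_arm(plan=[{"dx":0,"dy":0,"dz":0.03,"rx":0,"ry":0,"rz":0,"claw":1},{"dx":0,"dy":0,"dz":0.03,"rx":0,"ry":0,"rz":0,"claw":1},{"dx":0,"dy":0,"dz":0.02,"rx":0,"ry":0,"rz":0,"claw":1},{"dx":0,"dy":0,"dz":0,"rx":0,"ry":0,"rz":0,"claw":1}])

```text
time_s: 62.05
ee_pos: [0.5946, 0.0135, 0.1213]
eef_rot: [-3.141, 0.0, 1.452]
force: [-0.3, -0.5, -0.5]
grip_width: 0.0137
grip_force: 20.0
```

Release, lift and move back clear toward the robot and left to see everything.

Call:
step_arm(plan=[{"dx":0,"dy":0,"dz":0.015,"rx":0,"ry":0,"rz":0,"claw":1},{"dx":0,"dy":0,"dz":0,"rx":0,"ry":0,"rz":0,"claw":0.8},{"dx":0,"dy":0,"dz":0,"rx":0,"ry":0,"rz":0,"claw":0.68},{"dx":0,"dy":0,"dz":0,"rx":0,"ry":0,"rz":0,"claw":0.68},{"dx":0,"dy":0,"dz":-0.2,"rx":0,"ry":0,"rz":0,"claw":0.68},{"dx":0,"dy":0,"dz":-0.4,"rx":0,"ry":0,"rz":0,"claw":0.68},{"dx":0,"dy":0,"dz":-0.4,"rx":0,"ry":0,"rz":0,"claw":0.68},{"dx":0,"dy":0,"dz":-0.2,"rx":0,"ry":0,"rz":0,"claw":0.68}])

```text
time_s: 62.85
ee_pos: [0.5954, 0.0135, 0.244]
eef_rot: [3.137, -0.0, 1.452]
force: [0.3, 0.0, -0.1]
grip_width: 0.0296
grip_force: 0.0
```

Call:
step_arm(plan=[{"dx":-0.36,"dy":-0.12,"dz":0,"rx":0,"ry":0,"rz":0,"claw":0.68},{"dx":-0.36,"dy":-0.12,"dz":0,"rx":0,"ry":0,"rz":0,"claw":0.68},{"dx":-0.36,"dy":-0.12,"dz":0,"rx":0,"ry":0,"rz":0,"claw":0.68},{"dx":-0.36,"dy":-0.12,"dz":0,"rx":0,"ry":0,"rz":0,"claw":0.68},{"dx":-0.36,"dy":-0.12,"dz":0,"rx":0,"ry":0,"rz":0,"claw":0.68},{"dx":-0.36,"dy":-0.12,"dz":0,"rx":0,"ry":0,"rz":0,"claw":0.68},{"dx":-0.36,"dy":-0.12,"dz":0,"rx":0,"ry":0,"rz":0,"claw":0.68},{"dx":-0.36,"dy":-0.12,"dz":0,"rx":0,"ry":0,"rz":0,"claw":0.68},{"dx":-0.36,"dy":-0.12,"dz":0,"rx":0,"ry":0,"rz":0,"claw":0.68},{"dx":0,"dy":0,"dz":0,"rx":0,"ry":0,"rz":0,"claw":0.68}])

```text
time_s: 63.85
ee_pos: [0.4473, -0.2984, 0.2402]
eef_rot: [-3.142, 0.001, 1.448]
force: [0.4, 0.5, 0.2]
grip_width: 0.0303
grip_force: 0.0
```

```bash
python3 st.py 2>/dev/null| grep pin; python3 - <<'E'
from h import *
from station import viewer
c=pickle.load(open("top_l.pkl","rb")); s=viewer.camera("side")
a=cv2.resize(c["img"][85:245,175:375,::-1],(400,320),interpolation=2); b=cv2.resize(s["img"][150:278,130:290,::-1],(400,320),interpolation=2)
cv2.imwrite("pics/fin.png",np.hstack([a,b]))
E
```

```text
pin? 23 [0.6038 0.1019 0.1293] 0.1359
pin? 24 [0.5927 0.0114 0.1286] 0.1338
pin? 23 [ 0.589  -0.0244  0.1292] 0.1334
pin? 26 [ 0.5777 -0.1175  0.1287] 0.1335
```

View pics/fin.png

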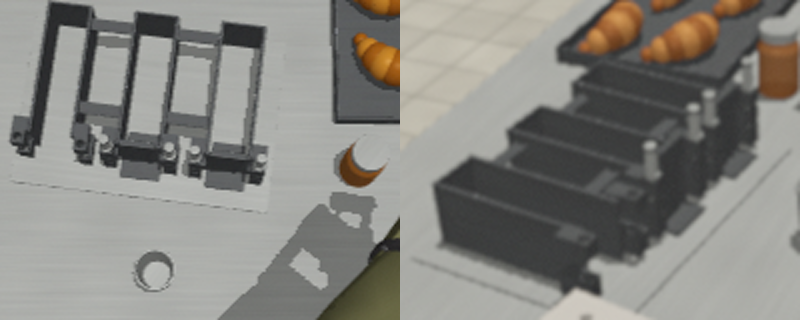

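```bash
python3 - <<'E'
from station import viewer,hand_in
for n in("top","side"):
    c=viewer.camera(n); print(n,[([int(v) for v in d["rect"]],round(d["score"],2)) for d in viewer.recognise("plate0",c)])
E
```

```text
top [([225, 149, 260, 178], 0.63), ([270, 155, 301, 179], 0.61)]
side [([251, 183, 273, 221], 0.73), ([136, 178, 285, 275], 0.67)]
```

Only the two fitted plates exist; handing in.

```bash
python3 -c "
from station import hand_in
print(hand_in())"
```

```text
the job is handed in; nothing more can be done
None
```

I fitted both front plates on the bench (there was no third), one in the right mould and one in the middle, each locked with two pins down to the collar; I then handed the job in, but the hand-in gave no verdict.

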